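Put a returned power bank on the pin test fixture

TASK

Test the returned power bank, the slim white one with a row of five flat metal contacts on its upper face: lay it in the nest of the test fixture without dropping it, contacts upward and at the hinge end so that they come under the probe pins, and let go of it. Then press the sprung probe arm down by its bail handle just until the side catch clicks over it and holds it down, without driving the pins to the bottom of their travel. Leave the other goods where they are, and finish with the arm latched on the power bank and your hands off.

Things in the scene. Friction and masses are not known exactly. Their poses are not given: they have to be found in the camera images.
- pack_centre (a point): middle (half-way up) of the returned power bank: a slim white flat slab 120 x 58 x 16 mm, about 180 g, lying flat on the counter, with five small brass contacts in a row on a black strip on its upper face near one end and four tiny grey dots near the other end. x axis along its length towards the contact end, y across its 58 mm width, z up
- pack_contacts (a point): middle of the row of five contacts, on the power bank's upper face, 45 mm from its centre towards the contact end
- nest (a point): centre of the nest floor, 42 mm above the counter, where the middle of the power bank's underside comes. x along the nest towards the hinge (away from the robot), y to its left, z up. The floor is a pad 50 mm wide and 4 mm thick on the fixture's top, so fingertips may pass 4 mm below it beside the power bank, which stands 16 mm above it when home
- fixture: the test fixture: a grey box fixed to the counter, 245 x 150 mm, black top 38 mm above the counter; origin on the counter under the nest's centre, axes as the nest, front edge 80 mm nearer the robot. Four aluminium corner locators with sloped lead-ins, 13 mm above the nest floor, hold the power bank with 2 mm play all round; between them each long side is open for 80 mm for the fingers
- nest_contacts (a point): the point where the middle of the power bank's row of contacts comes when it is home in the nest, 45 mm from the nest's centre towards the hinge and 16 mm above the nest floor
- hinge (a point): middle of the probe arm's hinge axis, which lies along the nest's y; 105 mm beyond the nest's centre (towards +x of the nest) and 82 mm above the counter; axes as those of the nest. A read-out head 88 mm high stands behind it
- handle (a point): middle of the bar of the bail handle at the probe arm's free end: round steel, 14 mm diameter, along the nest's y, free for 68 mm between two side rods and for 60 mm towards the arm. It swings about the hinge at 229 mm: at the start some 308 mm above the counter, 40 mm nearer the robot than the hinge; latched: 82 mm above the counter, 124 mm from the nest's centre towards the robot
- probe_arm (a joint): angle of the probe arm (aluminium bar, 24 x 10 mm, block of five pins 60 mm from the hinge): 0 swung up, 80 degrees above level, where its spring holds it; 1.393 rad when latched, level. Pressing at the handle takes about 3 N at the start (square to the arm), 5 N near level, rising to 10 N on the catch over the last 30 mm, and drops to 2 N at the click; let go before it, the arm springs up
- catch_head (a point): underside of the hooked, sloped head of the sprung steel side catch (14 mm wide, up to about 100 mm above the counter) on the nest's left: 52 mm from the nest's centre towards the robot, 55 mm from its centre line. A pin on the arm's cross bar pushes the head aside by itself; it clicks over the pin as the handle comes to its latched height, to be safe 1 to 4 mm below
- probe_pins (a joint): how far the five sprung pins under the arm are pushed in, in m: 0 free, about 0.0023 when the arm is latched on a power bank, 0.0055 at the bottom of their travel; they reach 0.005 when the handle is pressed 10 mm below its latched height (only some 7 N is felt until then)
- thick_bank: a black power bank, 94 x 46 x 26 mm, on the counter, not to be disturbed; origin under its centre
- charger: a white wall charger, 54 x 54 x 28 mm, with two flat metal blades that reach 12 mm out from one side, on the counter, not to be disturbed; origin under its centre
- mini_fan: a small white desk fan, 110 mm high, round foot 68 mm across, not to be disturbed; origin under its foot
- earbud_case: a white earbud case, 62 x 48 x 25 mm, not to be disturbed; origin under its centre
- boxed_bank: a boxed power bank lying flat, 150 x 85 x 30 mm, not to be disturbed; origin under its centre
- label_roll: a roll of labels standing on its end, 60 mm across, 43 mm high, not to be disturbed; origin under its centre
There are look-alikes about, which are no part of the job. Leave any brown, green or turquoise look-alike of the part that bears pack_centre alone.

How it is judged:
By the outcome, as a careful person would: the job done as asked, in the order asked, and still so for the second after the job is handed in, with the robot touching nothing.
It also fails if it takes over 67 s, if anything falls off the work surface, if the arm or the gripper's body presses on something with over 40 N, if the wrist force passes 120 N, or if a joint passes its speed limit or range.

ROBOT

A 6-joint arm with a two-finger parallel gripper is mounted at the origin on the work surface. World frame = base frame: x ahead of the robot, y to its left, z up, the work surface at z = 0. Lengths are in mm, angles in rad, forces in N, time in s.
With the tool pointing down it reaches from about 350 to 775 mm from the base axis. Payload 7.3 kg.
Tool frame: the origin (TCP) lies at the very end of the fingers, on their centre line; the grasp point (between the pads) lies 19 mm behind it (bot.tcp_to_grasp is the distance from the TCP to the grasp point, in mm); z points along the fingers, y is the direction in which the jaws open and shut (so a half turn about z gives the same grasp; the last joint's range is limited). The gripper opens to 92 mm and grips with 3 to 60 N. Pads are 19 mm wide; open, the fingers measure 130 mm over their backs; the gripper's body (75 mm by 190 mm) begins 47 mm behind the grasp point.
Start: joints at [1.02, 0.342, 1.524, -0, 1.275, -0.146], TCP at [206.751, 482.596, 226.741] pointing down, gripper open.
Joint ranges: [-2.53, 2.53], [-0.77, 2.02], [0.04, 2.7], [-1, 4.14], [0.28, 2.66], [-3.11, 3.11]. Speed limits (rad/s): [2.57, 2.57, 3.14, 3.14, 3.14, 3.14].

INTERFACE

Orientations are given as [roll, pitch, yaw] about the fixed x, y, z axes, in that order (R = Rz(yaw) Ry(pitch) Rx(roll)).
In Python, from plant import bot gives the robot as it stands. The module is installed in compiled form; this text tells all that it offers.
- The arm moves only by the tool carry_out, never from a script. Its argument "motion" is a list of rows, each a list of 5 numbers: the closure, from 0 (fully open) to 1 (shut), then the shift along the tool's x, y, z in mm, then the turn about the tool's z in degrees. In form: [[claw, dx, dy, dz, spin], ...]. A call has 1 to 10 rows; each row is the pose to reach, as a shift and turn from the pose measured when the call began, along the tool's axes at that moment; what a row does not reach only later rows make up. A row lasts 1/8 s, in which the tool goes at most 62.5 mm and 10.7 degrees, less where a joint would pass 70% of its speed; a pose out of reach is approached as far as the arm can. A call with a gripper value outside its range is refused whole. The fingers move at their own pace and stop on an object; the grip force is fixed at half the most. Time passes only in rows, so rows that repeat a pose let the fingers close. It gives the time, the measured TCP pose, the force and the opening at its end, in the units of the state.
- bot.get_obs(): the state, without advancing time (a new reading comes with each control period).
- bot.capture(name): name is "side" or "top"; returns a dict with "color" (400x640x3 uint8, red, green, blue), "depth" (400x640 float32, mm along the optical axis (not along the pixel's ray), 0 where there is no reading), "K" (3x3 intrinsics, pixels), "camera_from_world" (4x4, takes a point from world to camera coordinates). Camera axes: x right, y down, z forward; pixel columns grow to the right and rows downward; lengths in mm; the calibration is good to about 2 mm. A picture is of the moment at which its call begins.
- bot.close_job(): hands the job in, once; it reports no verdict.
The state is a dict: "time": time; "joint_positions": joint angles; "dq": joint speeds; "tau": joint torques, N m; "tool_pos": TCP position; "tcp_rot": TCP orientation; "contact_force": force on the tool from outside, world axes, zero at the start; "moment": the same for the moment, N m; "grip_width": finger opening in mm.
Only numpy, scipy, OpenCV 4.12 (cv2) and the standard library are available. Lean on these libraries where they do the work, as an engineer would, in place of code of your own. Each camera call takes 0.05 s, during which the arm holds its last target.

## Working session

There is one attempt and no reset: what is moved stays moved. The work goes in short steps, Python scripts to look and compute and a tool call to move; the robot and the scene stay as the last step left them, time stands still between calls to the robot, and variables do not carry over. Pictures are saved under pics/ and viewed, and the job is handed in when it is done.

Besides the shell and the picture viewer there is one more tool, called in YAML: its name, and indented under it one key for each argument. carry_out: Moves the arm, as the interface text tells. Its arguments: {"type":"object","properties":{"motion":{"type":"array","items":{"type":"array","items":{"type":"number"}}}},"required":["motion"]}

```bash
mkdir -p pics; cat > h.py <<'E'
import numpy as np, cv2
from plant import bot
def cap(n,f):
    c=bot.capture(n); np.savez('pics/'+f+'.npz',**c); cv2.imwrite('pics/'+f+'.png',c['color'][:,:,::-1]); return c
def ray(c,u,v):
    M=np.linalg.inv(c['camera_from_world']); d=np.linalg.inv(c['K'])@[u,v,1]; return M[:3,3],M[:3,:3]@d
def onplane(c,u,v,z):
    o,d=ray(c,u,v); return o+d*(z-o[2])/d[2]
def dep(c,u,v):
    o,d=ray(c,u,v); return o+d*float(c['depth'][int(v),int(u)])
def proj(c,p):
    q=c['camera_from_world']@np.r_[p,1]; q=c['K']@q[:3]; return q[:2]/q[2]
def load(f): return dict(np.load('pics/'+f+'.npz'))
E
python3 - <<'E'
from h import *
np.set_printoptions(precision=3,suppress=True)
print(bot.get_obs())
for n in('top','side'):
    c=cap(n,n+'0'); print(c['K'],c['camera_from_world'])
E
```

```text
{'time': 0.0, 'joint_positions': array([ 1.02 ,  0.343,  1.525, -0.   ,  1.275, -0.146]), 'dq': array([-0.   , -0.001,  0.001,  0.001,  0.   ,  0.   ]), 'tau': array([ -0.001, -43.125, -24.421,   0.072,   0.056,  -0.   ]), 'tool_pos': array([206.514, 482.216, 226.032]), 'tcp_rot': array([-3.14 , -0.   ,  2.737]), 'contact_force': array([-0.04 ,  0.074, -0.081]), 'moment': array([ 0.012, -0.03 ,  0.024]), 'grip_width': 91.88181071259673}
[[374.542   0.    322.734]
 [  0.    374.542 201.173]
 [  0.      0.      1.   ]] [[  -0.021   -1.      -0.011   -6.436]
 [  -0.983    0.023   -0.18   516.006]
 [   0.181    0.007   -0.984 1130.225]
 [   0.       0.       0.       1.   ]]
[[365.222   0.    324.873]
 [  0.    365.222 198.767]
 [  0.      0.      1.   ]] [[   0.987   -0.162    0.02  -504.293]
 [  -0.092   -0.654   -0.751  177.855]
 [   0.135    0.739   -0.66  1261.547]
 [   0.       0.       0.       1.   ]]
```

View pics/top0.png

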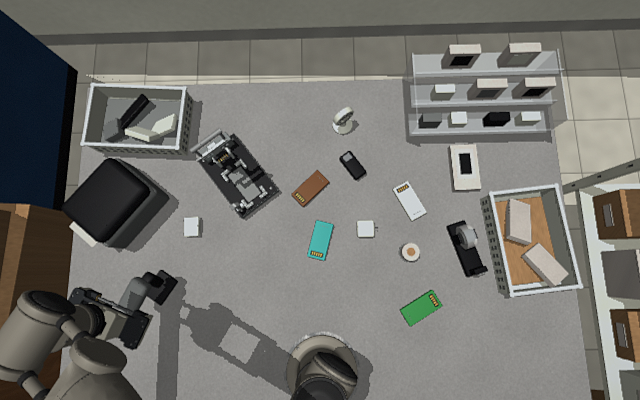

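View pics/side0.png

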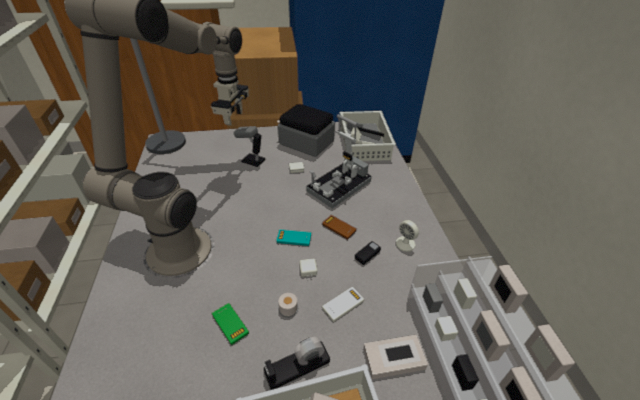

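```bash
python3 - <<'E'
from h import *
c=load('top0');s=load('side0')
def crop(c,x0,y0,x1,y1,k): return cv2.resize(c['color'][y0:y1,x0:x1,::-1],None,fx=k,fy=k,interpolation=cv2.INTER_CUBIC)
a=crop(c,380,170,440,230,8);b=crop(s,315,280,375,325,8)
cv2.imwrite('pics/c1.png',cv2.hconcat([cv2.resize(a,(400,400)),cv2.copyMakeBorder(cv2.resize(b,(400,300)),0,100,0,0,0)]))
a=crop(c,185,120,285,225,4);b=crop(s,295,140,385,215,4)
cv2.imwrite('pics/c2.png',cv2.hconcat([a,cv2.copyMakeBorder(b,0,a.shape[0]-b.shape[0],0,0,0)]))
E
```

```text
(no output)
```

View pics/c1.png

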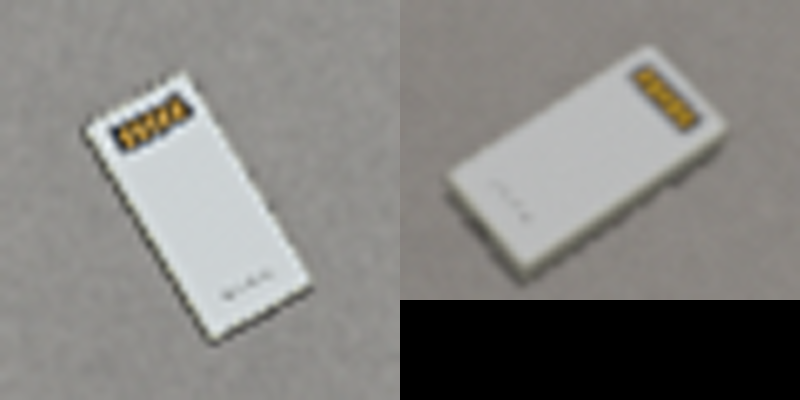

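View pics/c2.png

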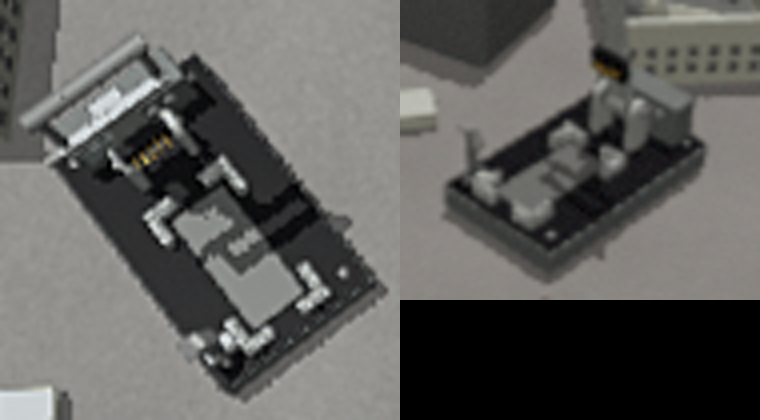

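```bash
cat > meas.py <<'E'
from h import *
np.set_printoptions(precision=1,suppress=True)
def rect(c,mask,z):
    cn=max(cv2.findContours(mask,cv2.RETR_EXTERNAL,cv2.CHAIN_APPROX_NONE)[0],key=cv2.contourArea)[:,0]
    P=np.array([onplane(c,u,v,z)[:2] for u,v in cn],np.float32)
    return P,cv2.minAreaRect(P)
E
python3 - <<'E'
from meas import *
for f,(x0,y0,x1,y1) in {'top0':(380,170,440,230),'side0':(315,280,375,325)}.items():
    c=load(f); im=c['color'].astype(int); m=np.zeros((400,640),np.uint8)
    g=im.min(2); m[y0:y1,x0:x1]=(g[y0:y1,x0:x1]>165)*255
    m=cv2.morphologyEx(m,cv2.MORPH_CLOSE,np.ones((3,3)))
    P,r=rect(c,m,16); print(f,'pack',r,cv2.boxPoints(r).tolist(), 'area centroid from contour')
    # contacts: saturated yellow
    hsv=cv2.cvtColor(c['color'],cv2.COLOR_RGB2HSV); y=np.zeros_like(m); y[y0:y1,x0:x1]=((hsv[y0:y1,x0:x1,1]>120)&(hsv[y0:y1,x0:x1,2]>80))*255
    v,u=np.nonzero(y); print('contacts',len(u),onplane(c,u.mean(),v.mean(),16))
    print('cam',ray(c,0,0)[0])
    cn=(m>0); v,u=np.nonzero(cn); print('centroid',onplane(c,u.mean(),v.mean(),16), 'depth pt',dep(c,u.mean(),v.mean()))
# fixture
c=load('top0');s=load('side0')
print('fixture rough', [onplane(c,*p,38) for p in((281,192),(244,219),(234,134))])
for n,p in {'nest':(245,186),'fr':(275,190)}.items(): print(n,dep(c,*p))
hsv=cv2.cvtColor(c['color'],cv2.COLOR_RGB2GRAY); print(hsv[150:215:3,225:285:3])
E
```

```text
top0 pack ((518.5008544921875, -296.267578125), (118.39131927490234, 56.388038635253906), 27.657197952270508) [[452.9817199707031, -298.7724609375], [479.15594482421875, -348.7176513671875], [584.02001953125, -293.7626953125], [557.8457641601562, -243.8175048828125]] area centroid from contour
contacts 25 [ 558.8 -275.9   16. ]
cam [ 303.2  -26.4 1204.6]
centroid [ 514.3 -298.3   16. ] depth pt [ 514.1 -298.    17.2]
side0 pack ((517.401611328125, -295.77386474609375), (116.21776580810547, 54.552913665771484), 27.84778594970703) [[453.2807312011719, -298.8003234863281], [478.76373291015625, -347.0355529785156], [581.5224609375, -292.7474060058594], [556.0394897460938, -244.51217651367188]] area centroid from contour
contacts 22 [ 557.9 -275.2   16. ]
cam [ 343.7 -897.3  976.8]
centroid [ 511.8 -299.6   16. ] depth pt [ 512.  -298.9   14.9]
fixture rough [array([550.1, 114.6,  38. ]), array([466.1, 231.2,  38. ]), array([748.3, 268.9,  38. ])]
nest [571.3 228.8  42.7]
fr [557.1 133.7  38. ]
[[ 23 211  17  43  46  43  43  48 144 150 150 151 148 143 145 145 146 146
  143 143]
 [ 30  92 
[... 1075 characters left out ...]
  44  52
  127 145]
 [ 49  49  50  50  48  54 143 141 141 141 141 146  33 171  86  48  62  42
   89 143]
 [ 47  51  50  49  51  49 127 142 142 142 148  47 186 130  25  56  51  93
  146 147]
 [145  46  51  51  50  48  37 146 143 138  40  47  72  45  48  74  90 145
  144 146]
 [147 108  50  48  52  32 162  29 126  87  51  49  67  42  94 108 151 149
  145 145]
 [146 150 105 174  95 217 121 155 169 135  45  45  45  97 113 154 151 145
  150 147]
 [146 151 134 121  51  27  77 146  82  40  48  72  94 152 153 148 149 149
  147 150]
 [146 146 141 143 200  68  22  49  52  48  97 109 152 151 147 149 149 149
  148 148]
 [142 142 146 150  90  36  15  43  46  98 107 153 149 149 152 149 146 150
  146 147]]
```

```bash
python3 - <<'E'
from h import *
c=load('top0');s=load('side0')
def crop(c,x0,y0,x1,y1,k): return cv2.resize(c['color'][y0:y1,x0:x1,::-1],None,fx=k,fy=k,interpolation=cv2.INTER_NEAREST)
cv2.imwrite('pics/c3.png',crop(c,195,130,290,225,6))
cv2.imwrite('pics/c4.png',crop(s,300,100,380,210,5.4))
E
```

```text
(no output)
```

View pics/c3.png

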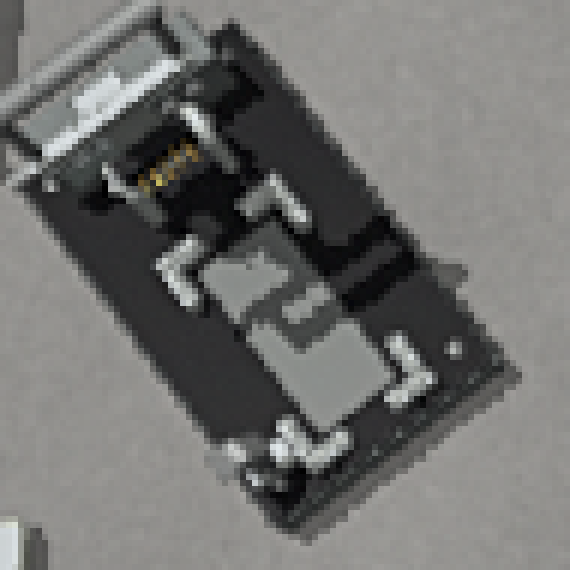

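View pics/c4.png

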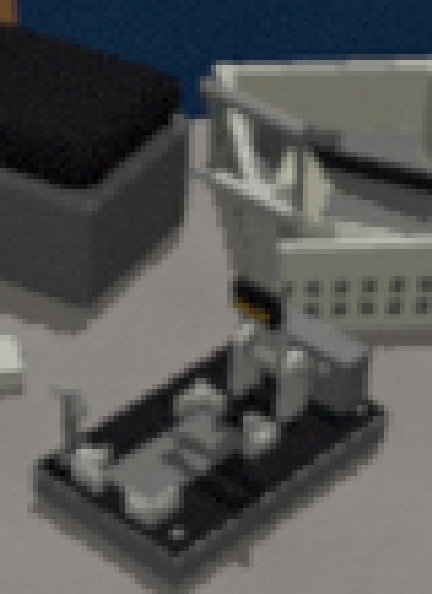

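```bash
cat > fix.py <<'E'
from meas import *
def edges(f,spec,C,yaw):
    c=load(f); g=cv2.cvtColor(c['color'],cv2.COLOR_RGB2GRAY).astype(np.float32)
    ex=np.array([np.cos(yaw),np.sin(yaw)]); ey=np.array([-ex[1],ex[0]])
    for name,z,axis,sgn,val,along,thr in spec:
        pts=[]
        for a in along:
            t=np.arange(-14,14.1,.5)+val
            W=[(C+ex*a+ey*k if axis=='y' else C+ex*k+ey*a) for k in t]
            uv=np.array([proj(c,[*w,z]) for w in W],np.float32)
            p=cv2.remap(g,uv[:,:1],uv[:,1:],cv2.INTER_LINEAR)[:,0]
            if sgn<0: p=p[::-1]; tt=t[::-1]
            else: tt=t
            # first crossing from inside going outward
            d=p-thr; i=[j for j in range(len(d)-1) if d[j]*d[j+1]<0]
            if i: j=i[0]; pts.append((a,tt[j]+(tt[j+1]-tt[j])*d[j]/(d[j]-d[j+1])))
        pts=np.array(pts)
        if len(pts)<4: print(f,name,'few'); continue
        k=np.abs(pts[:,1]-np.median(pts[:,1]))<4
        q=np.polyfit(pts[k,0],pts[k,1],1); r=pts[k,1]-np.polyval(q,pts[k,0]); k2=abs(r)<2*r.std()+.2
        q=np.polyfit(pts[k][k2,0],pts[k][k2,1],1)
        print(f,name,'n',k2.sum(),'/',len(along),'slope deg %.2f'%np.degrees(q[0]),'at0 %.2f'%q[1],'at mid %.2f'%np.polyval(q,np.mean(along)),'exp',val,'std %.2f'%r[k2].std())
E
python3 - <<'E'
from fix import *
C=np.array([569.,223]);y=np.radians(37)
A=np.arange
edges('top0',[('right',38,'y',-1,-75,A(-70,0,3),60),('right2',38,'y',-1,-75,A(30,140,3),60),('left',38,'y',1,75,A(-30,100,3),90),('front',38,'x',-1,-80,A(-65,30,3),60),
 ('padL',42,'y',-1,25,A(-36,36,2),95),('padR',42,'y',1,-25,A(-30,-5,2),95)],C,y)
edges('side0',[('right',38,'y',-1,-75,A(-70,140,3),60),('front',38,'x',-1,-80,A(-65,60,3),60)],C,y)
E
```

```text
top0 right n 19 / 24 slope deg -0.32 at0 -72.31 at mid -72.11 exp -75 std 1.06
top0 right2 n 37 / 37 slope deg 0.41 at0 -72.43 at mid -71.83 exp -75 std 0.93
top0 left n 37 / 44 slope deg 0.00 at0 74.16 at mid 74.16 exp 75 std 0.37
top0 front n 25 / 32 slope deg -0.03 at0 -71.80 at mid -71.79 exp -80 std 1.48
top0 padL n 24 / 36 slope deg -0.33 at0 26.49 at mid 26.49 exp 25 std 0.46
top0 padR n 9 / 13 slope deg 7.82 at0 -22.27 at mid -24.72 exp -25 std 1.21
side0 right n 54 / 70 slope deg -0.13 at0 -72.13 at mid -72.20 exp -75 std 1.25
side0 front n 33 / 42 slope deg -0.23 at0 -67.95 at mid -67.94 exp -80 std 1.36
```

```bash
python3 - <<'E'
from fix import *
C=np.array([569.,223]);yaw=np.radians(37)
ex=np.array([np.cos(yaw),np.sin(yaw)]); ey=np.array([-ex[1],ex[0]])
for f in('top0','side0'):
    c=load(f); g=cv2.cvtColor(c['color'],cv2.COLOR_RGB2GRAY).astype(np.float32)
    def prof(z,axis,T,al):
        out=[]
        for t in T:
            uv=np.array([proj(c,[*(C+ex*a+ey*t if axis=='y' else C+ex*t+ey*a),z]) for a in al],np.float32)
            out.append(np.median(cv2.remap(g,uv[:,:1],uv[:,1:],cv2.INTER_LINEAR)))
        return np.array(out)
    A=np.arange
    print(f,'front z38 t=-100..-60 step2',prof(38,'x',A(-100,-59,2),A(-50,-15,1)))
    print(f,'front z38 step2',prof(38,'x',A(-100,-59,2),A(0,35,1)))
    print(f,'right z38 t=-90..-60',prof(38,'y',A(-90,-59,2),A(60,140,2)))
    print(f,'left 60..90',prof(38,'y',A(60,91,2),A(-20,80,2)))
    print(f,'back 150..180',prof(38,'x',A(150,181,2),A(-70,-50,1)))
    print(f,'padfront -76..-40 z42',prof(42,'x',A(-76,-39,2),A(-12,12,1)))
    print(f,'padback z42 40..76',prof(42,'x',A(40,77,2),A(-2,14,1)))
E
```

```text
top0 front z38 t=-100..-60 step2 [147.5 148.3 149.6 149.8 149.3 150.2 151.7 148.9 127.2 104.6  92.9  93.1
  90.   75.   54.9  47.1  51.8  52.3  49.6  41.9  33.3]
top0 front z38 step2 [149.9 149.9 149.9 149.6 149.4 150.9 152.6 149.  125.5 101.8  92.4  94.6
  91.5  74.4  55.   47.4  55.4  56.8  49.9  45.9  42.2]
top0 right z38 t=-90..-60 [148.8 148.9 149.2 149.7 151.3 152.5 145.4 119.7  84.9  64.1  50.4  42.5
  42.2  43.1  43.8  43.9]
top0 left 60..90 [ 49.3  49.3  49.   48.6  47.   47.5  60.5  87.4 120.7 143.9 150.2 148.1
 146.7 146.1 145.3 145.2]
top0 back 150..180 [ 40.4  38.9  35.3  39.2  48.8  51.8  52.5  53.7  45.   39.7  37.2  39.1
  60.1  99.7 127.7 143.9]
top0 padfront -76..-40 z42 [ 84.8  64.2  48.1  51.1  59.4  53.9  51.2  47.7  49.2  49.7  49.7  49.4
  49.5  48.6  44.3  38.5  57.5 102.2 136.8]
top0 padback z42 40..76 [134.9 143.3 141.7 140.1 139.5 140.  139.7 139.2 140.  139.2 119.4  98.2
  83.1  73.2  64.5  45.6  24.1  14.2  13.1]
side0 front z38 t=-100..-60 step2 [97.4 90.1 86.8 84.6 81.5 76.9 70.8 65.2 61.5 59.5 59.4 60.  61.  62.6
 64.5 64.6 61.1 53.9 44.  36.9 37.2]
side0 front z38 step2 [95.5 89.7 87.2 84.7 81.2 76.7 71.2 66.  62.1 60.2 59.6 60.  61.1 61.8
 61.5 59.4 55.1 47.4 38.8 34.  37.3]
side0 right z38 t=-90..-60 [63.1 58.9 56.8 56.2 57.6 60.5 64.5 67.7 66.3 58.9 48.4 36.7 28.7 25.3
 24.2 24.6]
side0 left 60..90 [ 24.6  24.3  24.3  26.5  32.5  42.9  58.8  76.5  94.6 110.1 122.  130.4
 133.  133.8 133.9 133.5]
side0 back 150..180 [ 24.6  26.6  32.1  37.6  44.4  51.   53.1  51.4  46.4  41.6  44.5  49.
  59.4  76.9  94.6 111.7]
side0 padfront -76..-40 z42 [ 61.6  60.2  56.1  49.3  41.   33.9  28.5  25.9  25.   27.1  28.5  31.6
  35.6  42.2  55.4  76.4  98.1 115.  121.2]
side0 padback z42 40..76 [ 88.6  97.  103.9 107.7 109.5 109.4 108.8 105.9 100.   91.5  84.6  77.4
  69.5  62.9  56.8  49.5  40.8  32.   23. ]
```

```bash
python3 - <<'E'
from fix import *
C=np.array([569.,223]);yaw=np.radians(37)
ex=np.array([np.cos(yaw),np.sin(yaw)]); ey=np.array([-ex[1],ex[0]])
for f in('top0','side0'):
    c=load(f); v,u=np.mgrid[0:400,0:640]; d=c['depth']; 
    Ki=np.linalg.inv(c['K']); M=np.linalg.inv(c['camera_from_world'])
    P=(Ki@np.stack([u,v,np.ones_like(u)]).reshape(3,-1)*d.ravel()).T@M[:3,:3].T+M[:3,3]
    L=np.c_[(P[:,:2]-C)@ex,(P[:,:2]-C)@ey,P[:,2]]; ok=(d.ravel()>0)&(abs(L[:,0]-40)<180)&(abs(L[:,1])<120)
    L=L[ok]
    t=(abs(L[:,2]-38)<6); print(f,'top pts',t.sum(),'z med',np.median(L[t,2]))
    def ext(sel,k,n=6):
        q=np.sort(L[sel][:,k]); return q[:n],q[-n:]
    inb=(abs(L[:,1])<90)&(L[:,0]>-100)&(L[:,0]<190)
    # per-row extents
    for lo in range(-60,61,20):
        s=t&inb&(abs(L[:,1]-lo)<4); print('y',lo,'x range',np.sort(L[s,0])[[0,1,-2,-1]] if s.sum()>3 else None)
    for lo in range(-60,150,30):
        s=t&inb&(abs(L[:,0]-lo)<4); print('x',lo,'y range',np.sort(L[s,1])[[0,1,-2,-1]] if s.sum()>3 else None)
    s=inb&(L[:,2]>49)&(L[:,2]<58)&(abs(L[:,1]-1)<50)&(L[:,0]<85)&(L[:,0]>-65)
    for qx in(-1,1):
        for qy in(-1,1):
            k=s&(np.sign(L[:,0]-5)==qx)&(np.sign(L[:,1]-1)==qy)
            if k.sum()>2: print('loc',qx,qy,k.sum(),'x',L[k,0].min(),L[k,0].max(),'y',L[k,1].min(),L[k,1].max(),'z',np.median(L[k,2]))
E
```

```text
top0 top pts 2542 z med 37.85685494027814
y -60 x range [-67.  -64.6 174.2 175.3]
y -40 x range [-66.2 -65.4 142.1 142.8]
y -20 x range [-64.2 -63.8 106.  122.9]
y 0 x range [-64.5 -63.5 119.6 125.4]
y 20 x range [-64.6 -63.9 122.2 124.5]
y 40 x range [-64.9 -64.  144.  144.3]
y 60 x range [-65.8 -65.3 158.2 162.5]
x -60 y range [-71.3 -68.7  72.9  73.5]
x -30 y range [-69.4 -67.3  72.3  74.5]
x 0 y range [-70.5 -68.5  73.9  74.5]
x 30 y range [-69.1 -67.2  74.2  76.1]
x 60 y range [-70.3 -69.7  72.9  73.9]
x 90 y range [-71.1 -69.1  73.3  74.9]
x 120 y range [-70.2 -69.6  74.4  75.1]
loc -1 -1 35 x -58.68032515234317 -27.479455045227816 y -37.17001041494355 -12.72433204477759 z 52.64153605422689
loc -1 1 40 x -58.066943860085765 -29.16265866064623 y 18.468879811782163 48.12413085797786 z 52.12988966043224
loc 1 -1 32 x 54.066630131884686 83.65453315240039 y -37.29252761140564 -12.503250517876536 z 52.15534600467504
loc 1 1 43 x 52.47078726511812 83.71023636780522 y 16.57783451211815 41.917851276799475 z 51.9727147760193
side0 top pts 984 z med 39.813334848017234
y -60 x range [-65.6
[... 274 characters left out ...]
3 -69.9  74.7  75.8]
x -30 y range [-69.8 -68.5  35.5  36.4]
x 0 y range [-71.8 -70.4  73.7  78.6]
x 30 y range [-73.1 -71.4  67.9  77. ]
x 60 y range [-71.4 -68.4  71.3  75.6]
x 90 y range [-73.3 -72.6  69.   74.5]
x 120 y range [-71.5 -69.1  66.4  71.7]
loc -1 -1 26 x -59.09883271127446 -28.44002776581272 y -37.75447060407369 -8.133354957863167 z 51.775471987147455
loc -1 1 26 x -59.62626081080138 -24.66709633991247 y 17.81873480382132 45.344659189639046 z 53.138384541611345
loc 1 -1 22 x 55.06825079358084 83.15381019186933 y -37.765013862571244 -11.787451994896973 z 53.3696214322631
loc 1 1 20 x 51.031449124678616 83.0072940488842 y 16.032824499586724 43.35506855066069 z 53.48712153009308
```

```bash
cat > go.py <<'E'
from h import *
from scipy.spatial.transform import Rotation as Ro
def delta(p,yawdeg):
    o=bot.get_obs(); R=Ro.from_euler('xyz',o['tcp_rot']).as_matrix()
    d=R.T@(np.array(p,float)-o['tool_pos']); cy=np.degrees(o['tcp_rot'][2])
    s=-((yawdeg-cy+180)%360-180)
    print('pos',o['tool_pos'].round(1),'rot',np.degrees(o['tcp_rot']).round(2),'F',o['contact_force'].round(1),'w %.1f'%o['grip_width'],'t %.2f'%o['time'],'| delta',d.round(1),'spin %.1f'%s)
E
python3 -c "
from go import *
delta([507.4,-301.6,120],27.7)"
```

```text
pos [206.6 482.3 226.1] rot [-1.7992e+02 -1.0000e-02  1.5681e+02] F [ 0.4 -0.6  0.5] w 92.1 t 0.10 | delta [-585.2 -601.9  106.8] spin 129.1
```

carry_out:
  motion:
    - [0,-42,-43,0,10]
    - [0,-84,-86,0,20]
    - [0,-126,-129,0,30]
    - [0,-168,-172,0,40]
    - [0,-210,-215,0,50]
    - [0,-252,-258,0,60]
    - [0,-294,-301,0,70]
    - [0,-336,-344,0,80]
    - [0,-378,-387,0,90]
    - [0,-420,-430,0,100]

```text
time: 1.35
tool_pos: [423.5, -80.4, 226.5]
tcp_rot: [-3.142, 0.001, 0.985]
contact_force: [1.9, 0.2, 0.8]
grip_width: 92.2
```

```bash
python3 -c "
from go import *
delta([507.4,-301.6,120],27.7)"
```

```text
pos [423.5 -80.4 226.5] rot [-1.800e+02  6.000e-02  5.644e+01] F [1.9 0.2 0.8] w 92.2 t 1.35 | delta [-137.8  192.2  106.7] spin 28.7
```

carry_out:
  motion:
    - [0,-34,48,0,10]
    - [0,-68,96,0,19.5]
    - [0,-103,144,20,28.7]
    - [0,-138,192,60,28.7]
    - [0,-138,192,107,28.7]
    - [0,-138,192,107,28.7]
    - [0,-138,192,107,28.7]

```text
time: 2.22
tool_pos: [507.7, -301.4, 121.3]
tcp_rot: [3.14, 0.0, 0.485]
contact_force: [0.7, 0.0, 0.4]
grip_width: 91.9
```

```bash
python3 - <<'E'
from go import *
delta([507.4,-301.6,4],27.7)
a=cap('top','top1');b=cap('side','side1')
k=lambda c,x0,y0,x1,y1:cv2.resize(c['color'][y0:y1,x0:x1,::-1],(400,400))
cv2.imwrite('pics/c5.png',cv2.hconcat([k(a,360,150,460,250),k(b,280,240,380,340)]))
E
```

```text
pos [ 507.7 -301.4  121.3] rot [1.799e+02 2.000e-02 2.777e+01] F [0.7 0.  0.4] w 91.9 t 2.23 | delta [ -0.3  -0.2 117.3] spin 0.1
```

View pics/c5.png

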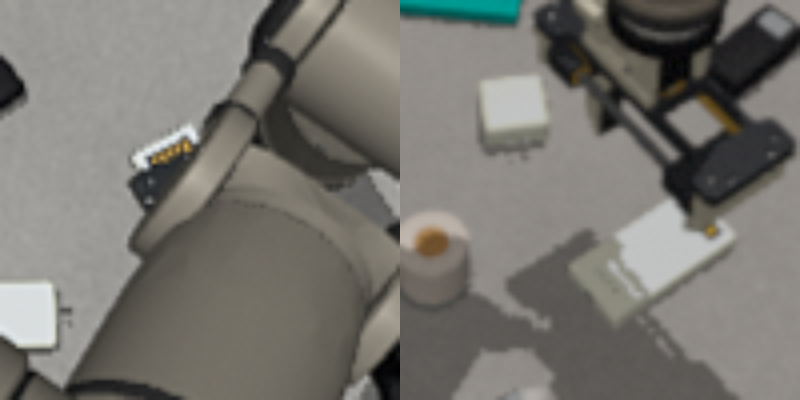

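The gripper hangs open above the white pack. In the side view the near finger sits beside its long side at about (710,215) in the crop, and the charger and roll are clear of it. Going down.

carry_out:
  motion:
    - [0,0,0,40,0]
    - [0,0,0,80,0]
    - [0,0,0,105,0]
    - [0,0,0,117,0]
    - [0,0,0,117,0]
    - [0,0,0,117,0]

```text
time: 3.08
tool_pos: [509.5, -302.6, 7.1]
tcp_rot: [3.135, -0.002, 0.485]
contact_force: [0.5, -1.5, 0.2]
grip_width: 91.8
```

carry_out:
  motion:
    - [0.3,0,0,0,0]
    - [0.45,0,0,0,0]
    - [1,0,0,0,0]
    - [1,0,0,0,0]
    - [1,0,0,0,0]
    - [1,0,0,0,0]
    - [1,0,0,0,0]

```text
time: 3.95
tool_pos: [509.3, -302.3, 7.1]
tcp_rot: [3.135, -0.002, 0.485]
contact_force: [-2.6, 1.7, 2.9]
grip_width: 57.6
```

```bash
python3 - <<'E'
from go import *
delta([507.4,-301.6,4],27.7)
b=cap('side','side2')
cv2.imwrite('pics/c6.png',cv2.resize(b['color'][240:340,280:380,::-1],(500,500)))
E
```

```text
pos [ 509.3 -302.3    7.1] rot [ 1.7965e+02 -1.0000e-01  2.7810e+01] F [-2.6  1.7  2.9] w 57.6 t 3.95 | delta [-1.3 -1.5  3.1] spin 0.1
```

View pics/c6.png

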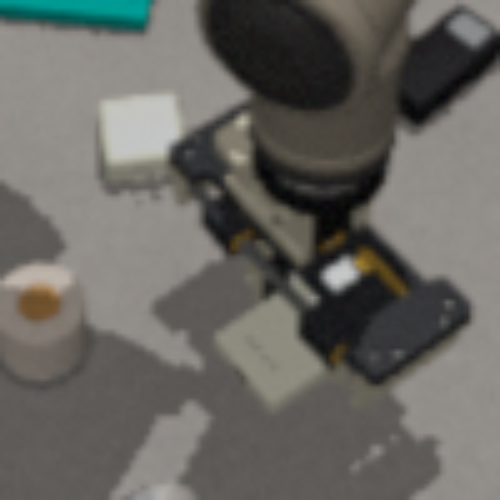

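The pack is gripped at 57.6 mm, which matches its 58 mm width. Lifting it.

carry_out:
  motion:
    - [1,0,0,-8,0]
    - [1,0,0,-20,0]
    - [1,0,0,-45,0]
    - [1,0,0,-80,0]
    - [1,0,0,-120,0]
    - [1,0,0,-150,0]
    - [1,0,0,-150,0]
    - [1,0,0,-150,0]

```text
time: 5.0
tool_pos: [508.1, -301.3, 156.2]
tcp_rot: [3.137, -0.001, 0.485]
contact_force: [0.7, 0.5, -2.2]
grip_width: 57.9
```

```bash
python3 - <<'E'
from go import *
# target: grasp point at nest x=-12
n=np.array([577.9,231.9]); y=np.radians(37)
p=n-12*np.array([np.cos(y),np.sin(y)]); print(p)
delta([p[0],p[1],155],37)
b=cap('side','side3'); a=cap('top','top3')
cv2.imwrite('pics/c7.png',b['color'][100:400,200:500,::-1].repeat(2,0).repeat(2,1))
E
```

```text
[568.31637388 224.67821972]
pos [ 508.1 -301.3  156.2] rot [ 1.7971e+02 -6.0000e-02  2.7820e+01] F [ 0.7  0.5 -2.2] w 57.9 t 5.00 | delta [ 298.7 -437.1   -0.7] spin -9.2
```

View pics/c7.png

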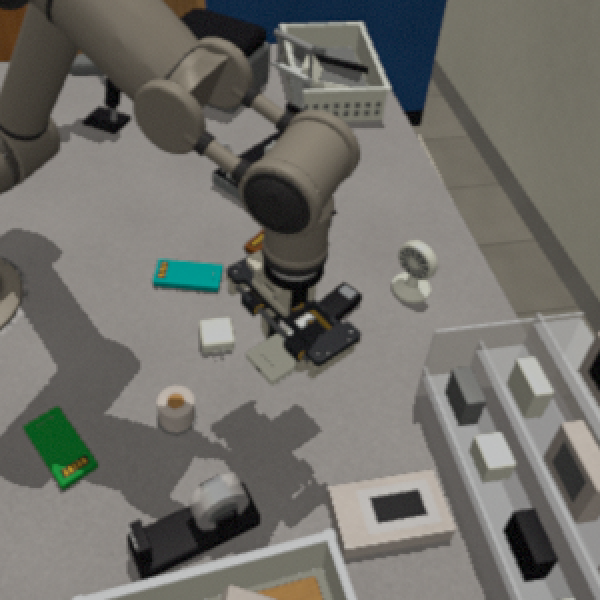

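```bash
python3 - <<'E'
from go import *
delta([557.9,216.9,125],37)
a=load('top3'); print(dep(a,343,120), dep(a,344,112))
E
```

```text
pos [ 507.9 -301.1  155.5] rot [ 1.7979e+02 -3.0000e-02  2.7810e+01] F [ 0.5  0.3 -1.9] w 57.8 t 5.10 | delta [ 285.9 -435.    29. ] spin -9.2
[770.88934021 -87.99124652  78.60035797] [785.75833469 -90.41108837 106.12117153]
```

carry_out:
  motion:
    - [1,14,-22,0,-1]
    - [1,42,-64,0,-2]
    - [1,70,-106,0,-3]
    - [1,98,-149,0,-4]
    - [1,126,-192,0,-5]
    - [1,154,-234,0,-6]
    - [1,182,-277,0,-7]
    - [1,210,-319,0,-8]
    - [1,238,-362,0,-9.2]
    - [1,260,-396,10,-9.2]

```text
time: 6.35
tool_pos: [553.0, 172.5, 143.3]
tcp_rot: [3.138, 0.0, 0.647]
contact_force: [0.5, -0.9, -2.8]
grip_width: 57.7
```

```bash
python3 - <<'E'
from go import *
delta([557.9,216.9,125],37)
E
```

```text
pos [553.  172.5 143.3] rot [1.7981e+02 2.0000e-02 3.7080e+01] F [ 0.5 -0.9 -2.8] w 57.7 t 6.35 | delta [ 30.7 -32.5  18.2] spin 0.1
```

carry_out:
  motion:
    - [1,12,-13,8,0]
    - [1,24,-26,14,0]
    - [1,30.7,-32.5,18,0]
    - [1,30.7,-32.5,18,0]
    - [1,30.7,-32.5,18,0]
    - [1,30.7,-32.5,18,0]

```text
time: 7.1
tool_pos: [558.2, 216.2, 125.7]
tcp_rot: [3.138, -0.0, 0.646]
contact_force: [0.1, 0.4, -1.2]
grip_width: 57.7
```

```bash
python3 - <<'E'
from go import *
delta([569.4,225.5,112],37)
b=cap('side','side4'); a=cap('top','top4')
k=lambda c,x0,y0,x1,y1:cv2.resize(c['color'][y0:y1,x0:x1,::-1],(400,400),interpolation=cv2.INTER_CUBIC)
cv2.imwrite('pics/c8.png',cv2.hconcat([k(a,180,110,300,230),k(b,290,110,390,210)]))
E
```

```text
pos [558.2 216.2 125.7] rot [ 1.7979e+02 -1.0000e-02  3.7020e+01] F [ 0.1  0.4 -1.2] w 57.7 t 7.10 | delta [14.6 -0.8 13.7] spin 0.0
```

View pics/c8.png

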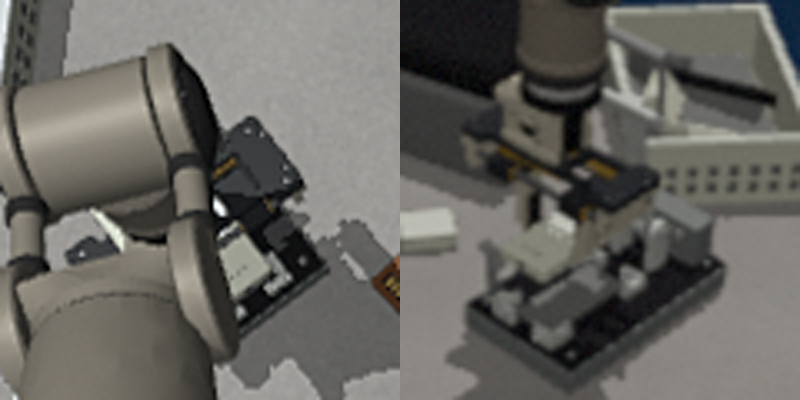

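```bash
python3 - <<'E'
from go import *
np.set_printoptions(precision=0,suppress=True)
n=np.array([577.9,231.9]); y=np.radians(37); ex=np.array([np.cos(y),np.sin(y)]);ey=np.array([-ex[1],ex[0]])
for f in('top4','side4'):
    c=load(f); v,u=np.mgrid[0:400,0:640]; d=c['depth']; Ki=np.linalg.inv(c['K']); M=np.linalg.inv(c['camera_from_world'])
    P=(Ki@np.stack([u,v,np.ones_like(u)]).reshape(3,-1)*d.ravel()).T@M[:3,:3].T+M[:3,3]
    L=np.c_[(P[:,:2]-n)@ex,(P[:,:2]-n)@ey,P[:,2]]; L=L[(d.ravel()>0)&(L[:,0]>-150)&(L[:,0]<140)&(abs(L[:,1])<110)]
    for z in range(150,520,25):
        s=L[(L[:,2]>=z)&(L[:,2]<z+25)]
        if len(s): print(f,z,len(s),'x',s[:,0].min(),np.percentile(s[:,0],[50,95]),s[:,0].max(),'y',s[:,1].min(),s[:,1].max())
    if f=='top4':
        c0=load('top0'); 
c=load('top0'); 
for p in((209,139),(205,142),(215,136)): 
    q=dep(c,*p); print('bar',(q[:2]-n)@ex,(q[:2]-n)@ey,q[2])
E
```

```text
top4 150 1 x -19.137781437232505 [-19. -19.] -19.137781437232505 y -31.853171424652757 -31.853171424652757
top4 175 5 x -62.25302211675284 [-61. -61.] -60.58666217168083 y -85.97479923726264 -34.32063260874644
top4 200 243 x -63.19392727416956 [-48.  -8.] 9.39893925612984 y -93.68491977065007 -6.100507941001879
top4 225 480 x -62.50051996532041 [-21.   7.] 11.70635658691507 y -96.06592034674226 92.5169815628372
top4 275 81 x -56.817041612975316 [-33.  -6.] 2.1225202159105736 y -35.752606683802405 48.64395561515083
top4 300 18 x -59.19140468776071 [-54. -42.] -38.64102001303361 y -34.25035866373108 36.13810745519384
top4 325 50 x -63.20812955343943 [-57. -38.] -29.817024581733154 y -1.1776308801470394 36.79428023580248
top4 350 59 x -64.49050601495887 [-61. -46.] -42.0429717617101 y -9.219147870817345 32.82136010778314
top4 375 56 x -66.65311750741371 [-62. -49.] -46.24350893554004 y -12.536293038719558 33.91364877956252
top4 400 70 x -75.34983006866278 [-59. -49.] -43.40377512540537 y -47.52740517942145 53.330163201408695
top4 425 149 x -87.06423548390458 [-62. -44.] -13.320222742080
[... 1406 characters left out ...]
4 400 145 x -83.30999564433692 [-55. -25.] -14.471112031567042 y -69.02594508416665 56.53914233141094
side4 425 194 x -90.88828592034359 [-62. -16.] -8.996057149386028 y -73.67266967886867 27.793545725014283
side4 450 332 x -116.21906904694858 [-57. -18.] 27.14398589764997 y -71.96955660110355 59.19309034322545
side4 475 489 x -149.771025212512 [-46.  -4.] 19.797333341672513 y -65.57260923973257 68.15806598640386
side4 500 50 x -149.98613479093606 [-139. -129.] -124.33576144118061 y -21.60864348175455 -10.558228051066502
bar 62.14516035060279 -8.482406537749553 310.697284609162
bar 60.3063148089615 3.778056566135413 314.0307293008341
bar 59.62136457453617 -24.88426402392916 309.8650634613891
```

carry_out:
  motion:
    - [1,8,-0.8,8,0]
    - [1,14.6,-0.8,14,0]
    - [1,14.6,-0.8,30,0]
    - [1,14.6,-0.8,45,0]
    - [1,14.6,-0.8,55,0]
    - [1,14.6,-0.8,58,0]
    - [1,14.6,-0.8,58,0]
    - [1,14.6,-0.8,58,0]

```text
time: 8.2
tool_pos: [569.8, 225.8, 68.2]
tcp_rot: [3.138, -0.001, 0.646]
contact_force: [-0.5, -0.3, -2.4]
grip_width: 57.6
```

```bash
python3 - <<'E'
from go import *
delta([569.4,225.5,49],37)
b=cap('side','side5'); a=cap('top','top5')
k=lambda c,x0,y0,x1,y1:cv2.resize(c['color'][y0:y1,x0:x1,::-1],(400,400),interpolation=cv2.INTER_CUBIC)
cv2.imwrite('pics/c9.png',cv2.hconcat([k(a,210,130,290,210),k(b,300,135,370,205)]))
E
```

```text
pos [569.8 225.8  68.2] rot [ 1.7977e+02 -7.0000e-02  3.7040e+01] F [-0.5 -0.3 -2.4] w 57.6 t 8.20 | delta [-0.5 -0.1 19.2] spin 0.0
```

View pics/c9.png

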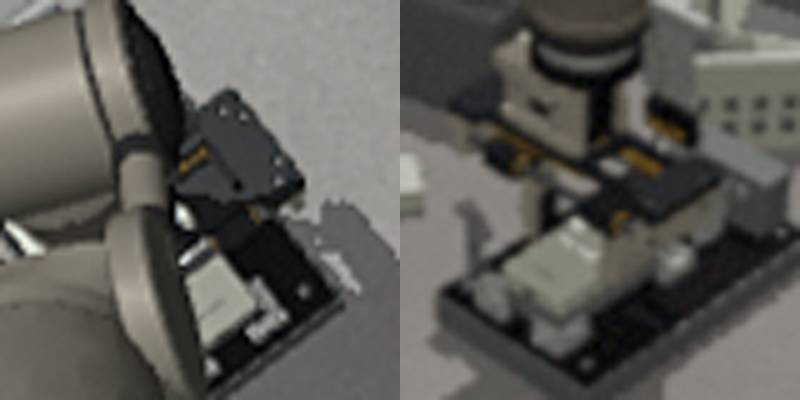

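```bash
python3 - <<'E'
from go import *
np.set_printoptions(precision=1,suppress=True)
n=np.array([577.9,231.9]); y=np.radians(37); ex=np.array([np.cos(y),np.sin(y)]);ey=np.array([-ex[1],ex[0]])
def loc(c,u,v,z): q=onplane(c,u,v,z)[:2]-n; return np.array([q@ex,q@ey])
a=load('top5');b=load('side5')
print('top near-right corner',loc(a,210+258/5,130+313/5,77))
k=70/400
print('side near-left, near-right corners',loc(b,300+505*0+ (503-400)*k,135+272*k,77),loc(b,300+(595-400)*k,135+320*k,77))
# locators front: bright in top view outer corner
print('loc FR outer top',loc(a,210+288/5,130+312/5,55),'side FR',loc(b,300+(560-400)*k,135+355*k,55))
E
```

```text
top near-right corner [-66.6 -27.7]
side near-left, near-right corners [-63.7  17.5] [-56.6 -61.8]
loc FR outer top [-71.8 -42.7] side FR [-80.4 -52.8]
```

```bash
python3 - <<'E'
from go import *
a=load('top5');b=load('side5')
k=lambda c,x0,y0,x1,y1:cv2.resize(c['color'][y0:y1,x0:x1,::-1],(400,400),interpolation=cv2.INTER_NEAREST)
cv2.imwrite('pics/c10.png',cv2.hconcat([k(a,240,170,280,210),k(b,305,165,345,205)]))
E
```

```text
(no output)
```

View pics/c10.png

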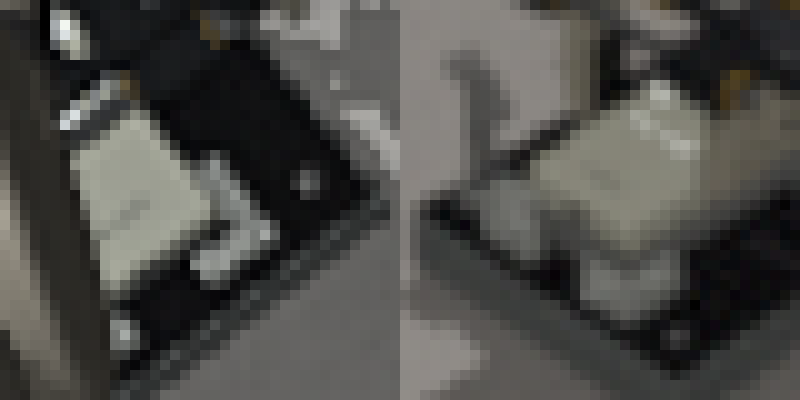

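```bash
python3 - <<'E'
from go import *
np.set_printoptions(precision=1,suppress=True)
n=np.array([577.9,231.9]); y=np.radians(37); ex=np.array([np.cos(y),np.sin(y)]);ey=np.array([-ex[1],ex[0]])
def loc(c,u,v,z): q=onplane(c,u,v,z)[:2]-n; return np.array([q@ex,q@ey])
a=load('top5');b=load('side5')
print('top NR',loc(a,261.2,191,77.2)); print('side NL',loc(b,318,180.5,77.2),'NR',loc(b,328,187.5,77.2))
print('loc FR outer',loc(a,267,193.5,55))
W=lambda p,z:np.r_[n+ex*p[0]+ey*p[1],z]
for nm,c in(('top',a),('side',b)):
    print(nm,'expected NR',proj(c,W((-60,-29),77.2)),'NL',proj(c,W((-60,29),77.2)))
# gray surfaces: locators front from top0 again, colour threshold at z=55
c=load('top0')
for p in((-71,-40),(-71,40),(71,-40),(71,40)): print('loc outer exp px',proj(c,W(p,55)))
# depth of pack top near end -> tilt/height
for uv in((254,183),(252,190),(258,188)): q=dep(a,*uv); print((q[:2]-n)@ex,(q[:2]-n)@ey,q[2])
E
```

```text
top NR [-61.9 -29.8]
side NL [-54.5  26.7] NR [-58.1 -31. ]
loc FR outer [-73.5 -39.1]
top expected NR [260.6 190.7] NL [245.5 202.2]
side expected NR [327.3 187.5] NL [316.6 180.9]
loc outer exp px [266.8 192.7]
loc outer exp px [246.2 208.3]
loc outer exp px [240.3 158.6]
loc outer exp px [219.9 173.7]
-26.52231335564255 -27.264645232310272 73.47100042075749
-41.59778916586596 -9.334171521113733 76.87876105325859
-47.64208450160641 -27.615199256600498 75.57080979006582
```

carry_out:
  motion:
    - [1,-0.5,0,4,0]
    - [1,-0.5,0,8,0]
    - [1,-0.5,0,11,0]
    - [1,-0.5,0,11,0]
    - [1,-0.5,0,11,0]

```text
time: 8.93
tool_pos: [569.1, 225.5, 57.0]
tcp_rot: [3.138, -0.001, 0.646]
contact_force: [-1.4, 1.2, -3.0]
grip_width: 57.2
```

```bash
python3 - <<'E'
from go import *
delta([569.4,225.5,49],37); print(bot.get_obs()['moment'])
E
```

```text
pos [569.1 225.5  57. ] rot [ 1.798e+02 -3.000e-02  3.703e+01] F [-1.4  1.2 -3. ] w 57.2 t 8.93 | delta [0.2 0.1 8. ] spin 0.0
[ 0.15899534  0.26508739 -0.02637529]
```

carry_out:
  motion:
    - [1,0,0,2,0]
    - [1,0,0,4,0]
    - [1,0,0,5.5,0]
    - [1,0,0,5.5,0]
    - [1,0,0,5.5,0]

```text
time: 9.55
tool_pos: [569.1, 225.6, 51.5]
tcp_rot: [3.138, -0.001, 0.646]
contact_force: [-1.6, 1.6, -2.6]
grip_width: 57.6
```

```bash
python3 - <<'E'
from go import *
delta([569.4,225.5,49],37); print(bot.get_obs()['moment'])
E
```

```text
pos [569.1 225.6  51.5] rot [ 1.7981e+02 -4.0000e-02  3.7040e+01] F [-1.6  1.6 -2.6] w 57.6 t 9.55 | delta [0.1 0.2 2.5] spin 0.0
[ 0.18533262  0.18967493 -0.09196353]
```

carry_out:
  motion:
    - [1,0,0,1,0]
    - [1,0,0,2,0]
    - [1,0,0,3,0]
    - [1,0,0,3,0]

```text
time: 10.05
tool_pos: [569.1, 225.6, 49.1]
tcp_rot: [3.138, -0.001, 0.646]
contact_force: [-3.1, 0.7, 4.6]
grip_width: 57.6
```

```bash
python3 - <<'E'
from go import *
delta([569.4,225.5,49],37); print(bot.get_obs()['moment'])
b=cap('side','side6');a=cap('top','top6')
k=lambda c,x0,y0,x1,y1:cv2.resize(c['color'][y0:y1,x0:x1,::-1],(400,400),interpolation=cv2.INTER_NEAREST)
cv2.imwrite('pics/c11.png',cv2.hconcat([k(a,240,170,280,210),k(b,305,165,345,205)]))
E
```

```text
pos [569.1 225.6  49.1] rot [ 1.798e+02 -5.000e-02  3.704e+01] F [-3.1  0.7  4.6] w 57.6 t 10.05 | delta [0.2 0.2 0.1] spin 0.0
[-0.0327996   0.60775901 -0.08219721]
```

View pics/c11.png

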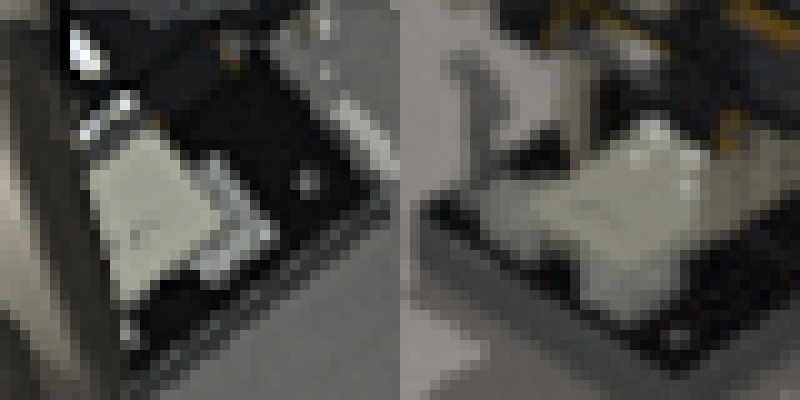

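The support force appears at TCP z = 49.1, the expected height, so the pack is down on the nest floor. Letting go and lifting away.

carry_out:
  motion:
    - [0.3,0,0,0,0]
    - [0.15,0,0,0,0]
    - [0.15,0,0,0,0]
    - [0.15,0,0,0,0]
    - [0.15,0,0,0,0]

```text
time: 10.78
tool_pos: [569.1, 225.6, 49.0]
tcp_rot: [3.138, -0.001, 0.646]
contact_force: [-0.2, -0.5, -0.7]
grip_width: 78.0
```

carry_out:
  motion:
    - [0.15,0,0,-10,0]
    - [0.15,0,0,-30,0]
    - [0.15,0,0,-60,0]
    - [0.15,-30,0,-100,0]
    - [0.15,-80,0,-140,0]
    - [0.15,-130,0,-180,0]
    - [0.15,-180,30,-210,0]
    - [0.15,-180,30,-210,0]

```text
time: 11.78
tool_pos: [442.8, 91.8, 262.2]
tcp_rot: [3.134, -0.005, 0.644]
contact_force: [0.2, 0.8, -0.6]
grip_width: 78.0
```

```bash
python3 - <<'E'
from go import *
delta([569.4,225.5,49],37)
b=cap('side','side7');a=cap('top','top7')
k=lambda c,x0,y0,x1,y1:cv2.resize(c['color'][y0:y1,x0:x1,::-1],(400,400),interpolation=cv2.INTER_CUBIC)
cv2.imwrite('pics/c12.png',cv2.hconcat([k(a,200,130,290,220),k(b,300,125,380,205)]))
E
```

```text
pos [442.8  91.8 262.2] rot [179.58  -0.31  36.89] F [ 0.2  0.8 -0.6] w 78.0 t 11.78 | delta [180.4 -32.5 214. ] spin -0.1
```

View pics/c12.png

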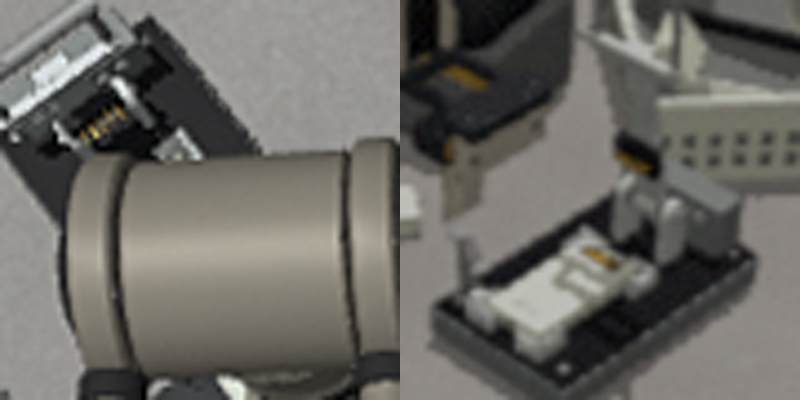

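```bash
python3 - <<'E'
from go import *
np.set_printoptions(precision=1,suppress=True)
n=np.array([577.9,231.9]); y=np.radians(37); ex=np.array([np.cos(y),np.sin(y)]);ey=np.array([-ex[1],ex[0]])
W=lambda p,z:np.r_[n+ex*p[0]+ey*p[1],z]
b=load('side7')
for p in((-50,20),(-50,-20),(-30,0),(-50,0),(30,-20),(20,20),(50,0)):
    uv=proj(b,W(p,58)); q=dep(b,round(uv[0]),round(uv[1])); print(p,uv,'->',(q[:2]-n)@ex,(q[:2]-n)@ey,q[2])
# contacts on pack
hsv=cv2.cvtColor(b['color'],cv2.COLOR_RGB2HSV); e=proj(b,W((45,0),58)); print('exp contacts px',e)
x0,y0=int(e[0])-8,int(e[1])-7; m=(hsv[y0:y0+14,x0:x0+16,1]>110)&(hsv[y0:y0+14,x0:x0+16,2]>70); v,u=np.nonzero(m); q=onplane(b,x0+u.mean(),y0+v.mean(),58)[:2]-n; print('contacts',len(u),q@ex,q@ey)
h=n+64.5*ex; delta([h[0],h[1],342],127)
E
```

```text
(-50, 20) [319.9 184.5] -> -52.85046710690648 16.950646870643432 58.96917431775182
(-50, -20) [327.2 189.1] -> -52.195851422067854 -20.69220386421848 60.105754540393036
(-30, 0) [327.  184.5] -> -33.77614579205399 -3.2837980786997583 59.66572522961394
(-50, 0) [323.6 186.8] -> -49.88296378802477 -2.2407264328111407 58.14591724110858
(30, -20) [340.8 180.1] -> 30.790786520901293 -20.308446638516674 58.4142530634482
(20, 20) [331.9 176.9] -> 19.148045491939815 18.618025930206798 58.68237292115998
(50, 0) [340.4 175.8] -> 45.04375781506927 -1.9282405925382573 60.972508608418366
exp contacts px [339.6 176.4]
contacts 8 46.54512833975976 1.9855034406738281
pos [443.2  93.3 260. ] rot [179.7  -0.2  36.9] F [0.4 0.3 0.6] w 77.9 t 11.88 | delta [255.7 -29.5 -81.4] spin -90.1
```

The pack lies level at z≈58 with its contacts at nest (46.5, 2), so it is home. Next I turn the tool and go to the bail.

carry_out:
  motion:
    - [0.45,0,0,-20,-9]
    - [0.45,0,0,-45,-19]
    - [0.45,0,0,-70,-29]
    - [0.45,0,0,-90,-39]
    - [0.45,20,0,-90,-49]
    - [0.45,45,0,-90,-59]
    - [0.45,70,0,-90,-69]
    - [0.45,95,0,-90,-80]
    - [0.45,120,-5,-90,-90]
    - [0.45,120,-5,-90,-90]

```text
time: 13.12
tool_pos: [536.2, 171.6, 348.1]
tcp_rot: [3.141, 0.003, 2.218]
contact_force: [-0.7, -0.0, -0.1]
grip_width: 50.4
```

```bash
python3 - <<'E'
from go import *
h=[629.4,270.7]; delta([h[0],h[1],345],127)
E
```

```text
pos [536.2 171.6 348.1] rot [1.7998e+02 1.6000e-01 1.2706e+02] F [-0.7 -0.  -0.1] w 50.4 t 13.12 | delta [ 22.9 134.1   3.1] spin 0.1
```

carry_out:
  motion:
    - [0.45,8,45,0,0]
    - [0.45,15,90,0,0]
    - [0.45,20,120,0,0]
    - [0.45,23,134,2,0]
    - [0.45,23,134,2,0]
    - [0.45,23,134,2,0]

```text
time: 13.88
tool_pos: [628.8, 270.4, 345.9]
tcp_rot: [-3.141, 0.003, 2.216]
contact_force: [0.7, 0.0, 0.5]
grip_width: 50.6
```

```bash
python3 - <<'E'
from go import *
h=[629.4,270.7]; delta([h[0],h[1],289],127)
b=cap('side','side8');a=cap('top','top8')
k=lambda c,x0,y0,x1,y1:cv2.resize(c['color'][y0:y1,x0:x1,::-1],(400,400),interpolation=cv2.INTER_CUBIC)
cv2.imwrite('pics/c13.png',cv2.hconcat([k(a,150,80,270,200),k(b,300,60,400,160)]))
E
```

```text
pos [628.8 270.4 345.9] rot [-1.7997e+02  1.6000e-01  1.2699e+02] F [0.7 0.  0.5] w 50.6 t 13.88 | delta [ 0.1  0.7 56.9] spin -0.0
```

View pics/c13.png

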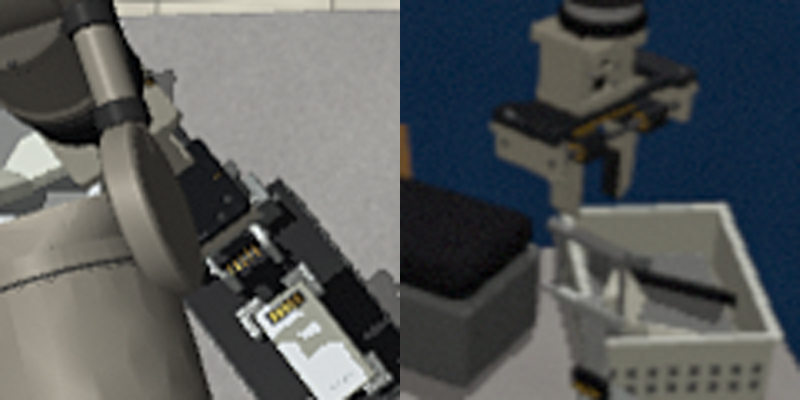

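```bash
python3 - <<'E'
from go import *
n=np.array([577.9,231.9]); y=np.radians(37); ex=np.array([np.cos(y),np.sin(y)]);ey=np.array([-ex[1],ex[0]])
W=lambda p,z:np.r_[n+ex*p[0]+ey*p[1],z]
b=load('side8'); o=bot.get_obs()
im=b['color'][:,:,::-1].copy(); im=im[60:180,300:420]; im=cv2.resize(im,(600,600),interpolation=cv2.INTER_CUBIC)
def mk(p,col):
    u=(proj(b,p)-[300,60]+.5)*5; cv2.circle(im,(int(u[0]),int(u[1])),3,col,-1)
for yy in(-34,0,34): mk(W((65,yy),308),(0,0,255))
mk(o['tool_pos'],(0,255,0))
for s in(-25,25): mk(W((64,0),308)*0+np.r_[o['tool_pos'][:2]+ex*s,o['tool_pos'][2]],(0,255,255))
cv2.imwrite('pics/c14.png',im)
E
```

```text
(no output)
```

View pics/c14.png

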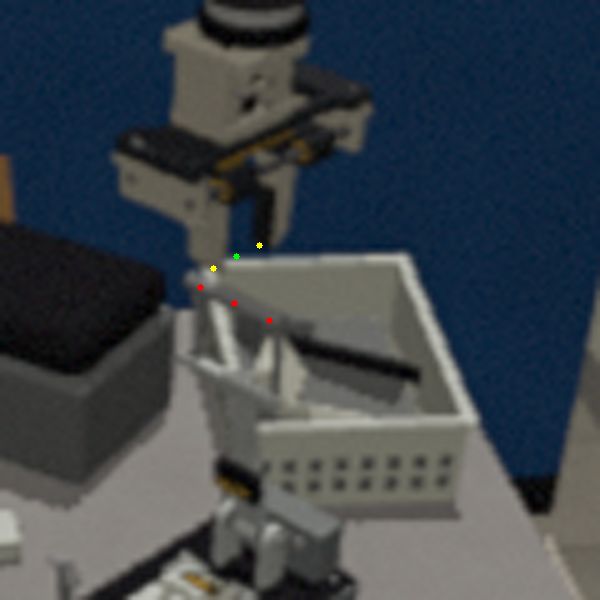

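carry_out:
  motion:
    - [0.45,0,0.5,20,0]
    - [0.45,0,0.5,40,0]
    - [0.45,0,0.5,55,0]
    - [0.45,0,0.5,57,0]
    - [0.45,0,0.5,57,0]

```text
time: 14.6
tool_pos: [629.4, 270.1, 290.7]
tcp_rot: [3.14, 0.004, 2.216]
contact_force: [0.3, -0.5, -0.2]
grip_width: 50.6
```

carry_out:
  motion:
    - [0.6,0,0.5,1,0]
    - [0.75,0,0.5,1,0]
    - [1,0,0.5,1,0]
    - [1,0,0.5,1,0]
    - [1,0,0.5,1,0]

```text
time: 15.22
tool_pos: [630.2, 270.7, 289.6]
tcp_rot: [3.139, 0.004, 2.216]
contact_force: [2.7, 1.3, -1.1]
grip_width: 12.8
```

```bash
python3 - <<'E'
from go import *
h=[629.4,270.7]; delta([h[0],h[1],289],127)
b=cap('side','side9')
cv2.imwrite('pics/c15.png',cv2.resize(b['color'][80:180,300:400,::-1],(500,500),interpolation=cv2.INTER_CUBIC))
E
```

```text
pos [630.2 270.7 289.6] rot [179.84   0.2  126.97] F [ 2.7  1.3 -1.1] w 12.8 t 15.22 | delta [ 0.5 -0.6  0.6] spin -0.0
```

View pics/c15.png

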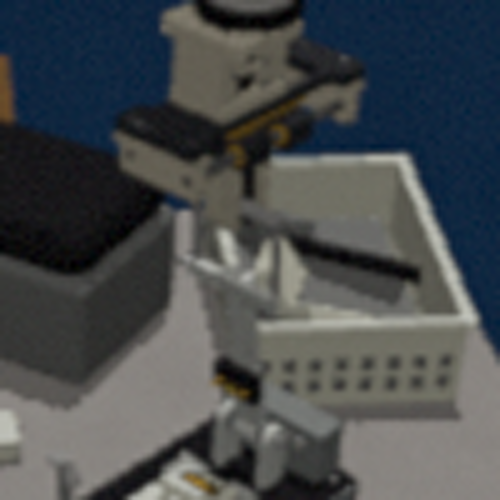

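carry_out:
  motion:
    - [1,0,0,0,0]
    - [1,0,0,0,0]

```text
time: 15.52
tool_pos: [630.3, 270.8, 289.6]
tcp_rot: [3.139, 0.004, 2.216]
contact_force: [1.6, 1.6, -0.7]
grip_width: 12.8
```

```bash
cat > arc.py <<'E'
from go import *
n=np.array([577.9,231.9]); yw=np.radians(37); ex=np.array([np.cos(yw),np.sin(yw)]);ey=np.array([-ex[1],ex[0]])
OFF=18.2
def arc(angles):
    o=bot.get_obs(); p=o['tool_pos']; q=p[:2]-n; x,y,z=q@ex,q@ey,p[2]
    F=o['contact_force']
    print('nest x %.1f y %.1f barz %.1f theta(x) %.1f theta(z) %.1f'%(x,y,z+OFF,np.degrees(np.arccos(np.clip((105-x)/229,-1,1))),np.degrees(np.arcsin(np.clip((z+OFF-82)/229,-1,1)))),'w %.1f'%o['grip_width'],'rot',np.degrees(o['tcp_rot']).round(2),'Fx %.1f Fy %.1f Fz %.1f'%(F[:2]@ex,F[:2]@ey,F[2]),'M',o['moment'].round(2),'t %.2f'%o['time'])
    R=Ro.from_euler('xyz',o['tcp_rot']).as_matrix()
    for a in angles:
        t=np.radians(a); tx=105-229*np.cos(t); tz=82+229*np.sin(t)-OFF
        w=np.r_[ex*(tx-x)+ey*0,tz-z]; print(a,(R.T@w).round(1).tolist(), 'barz %.1f'%(tz+OFF))
E
python3 -c "
from arc import *
arc([79,77,74,70,66,62,58,55])"
```

```text
nest x 65.2 y -0.5 barz 307.8 theta(x) 80.0 theta(z) 80.4 w 12.8 rot [179.83   0.21 126.97] Fx 2.2 Fy 0.3 Fz -0.7 M [ 0.16 -0.32  0.  ] t 15.53
79 [0.0, -3.9, 1.0] barz 306.8
77 [0.0, -11.7, 2.6] barz 305.1
74 [0.0, -23.4, 5.6] barz 302.1
70 [0.0, -38.6, 10.5] barz 297.2
66 [0.0, -53.4, 16.4] barz 291.2
62 [0.1, -67.8, 23.4] barz 284.2
58 [0.1, -81.7, 31.3] barz 276.2
55 [0.1, -91.7, 37.9] barz 269.6
```

The grip is steady at 12.8 mm on the bar and the nest x of 65.2 matches the expected value. Starting the swing along the arc.

carry_out:
  motion:
    - [1,0,-4,1,0]
    - [1,0,-11.7,2.6,0]
    - [1,0,-23.4,5.6,0]
    - [1,0,-38.6,10.5,0]
    - [1,0,-53.4,16.4,0]
    - [1,0,-67.8,23.4,0]
    - [1,0,-67.8,23.4,0]

```text
time: 16.4
tool_pos: [575.4, 229.6, 266.7]
tcp_rot: [3.138, 0.003, 2.216]
contact_force: [0.5, 1.4, 3.9]
grip_width: 13.2
```

```bash
python3 - <<'E'
from arc import *
arc([59,55,51,47,43,40])
b=cap('side','side10')
cv2.imwrite('pics/c16.png',cv2.resize(b['color'][80:200,290:410,::-1],(500,500),interpolation=cv2.INTER_CUBIC))
E
```

```text
nest x -3.4 y -0.3 barz 284.9 theta(x) 61.8 theta(z) 62.4 w 13.2 rot [179.81   0.2  126.95] Fx 1.3 Fy 0.8 Fz 3.9 M [ 0.35 -0.23 -0.03] t 16.40
59 [0.0, -9.6, 6.5] barz 278.3
55 [0.0, -23.0, 15.2] barz 269.6
51 [0.1, -35.8, 24.8] barz 260.0
47 [0.1, -47.9, 35.2] barz 249.5
43 [0.1, -59.3, 46.5] barz 238.2
40 [0.1, -67.2, 55.4] barz 229.2
```

View pics/c16.png

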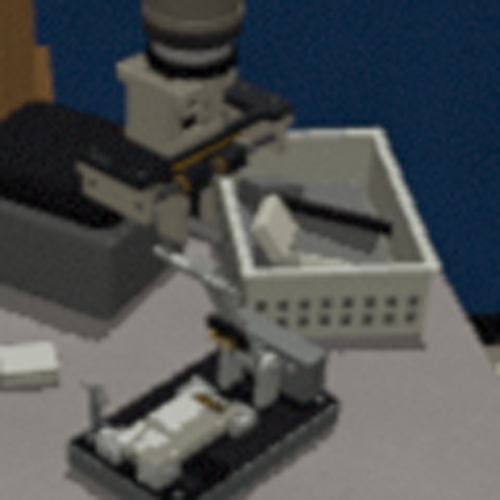

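The probe arm follows the gripper, now at about 62°, and the forces are as expected. Continuing.

carry_out:
  motion:
    - [1,0,-9.6,6.5,0]
    - [1,0,-23,15.2,0]
    - [1,0,-35.8,24.8,0]
    - [1,0,-47.9,35.2,0]
    - [1,0,-59.3,46.5,0]
    - [1,0,-67.2,55.4,0]
    - [1,0,-67.2,55.4,0]

```text
time: 17.32
tool_pos: [522.4, 189.8, 211.1]
tcp_rot: [3.138, 0.003, 2.216]
contact_force: [2.2, 5.1, 3.1]
grip_width: 13.1
```

```bash
python3 - <<'E'
from arc import *
arc([37,33,29,25,21,18])
E
```

```text
nest x -69.6 y -0.2 barz 229.3 theta(x) 40.3 theta(z) 40.0 w 13.1 rot [1.7978e+02 1.7000e-01 1.2696e+02] Fx 4.8 Fy 2.8 Fz 3.1 M [ 0.88 -0.4  -0.  ] t 17.32
37 [0.0, -8.3, 9.5] barz 219.8
33 [0.1, -17.5, 22.5] barz 206.7
29 [0.1, -25.8, 36.2] barz 193.0
25 [0.1, -33.1, 50.4] barz 178.8
21 [0.2, -39.4, 65.1] barz 164.1
18 [0.2, -43.5, 76.4] barz 152.8
```

carry_out:
  motion:
    - [1,0,-8.3,9.5,0]
    - [1,0,-17.5,22.5,0]
    - [1,0,-25.8,36.2,0]
    - [1,0,-33.1,50.4,0]
    - [1,0,-39.4,65.1,0]
    - [1,0,-43.5,76.4,0]
    - [1,0,-43.5,76.4,0]

```text
time: 18.2
tool_pos: [489.0, 164.5, 134.7]
tcp_rot: [3.136, 0.003, 2.216]
contact_force: [1.2, 5.6, 3.6]
grip_width: 12.7
```

```bash
python3 - <<'E'
from arc import *
arc([16,14,12,10,9,8])
b=cap('side','side11')
cv2.imwrite('pics/c17.png',cv2.resize(b['color'][100:220,270:390,::-1],(600,600),interpolation=cv2.INTER_CUBIC))
E
```

```text
nest x -111.6 y -0.3 barz 152.9 theta(x) 19.0 theta(z) 18.0 w 12.7 rot [1.7967e+02 1.5000e-01 1.2695e+02] Fx 4.3 Fy 3.7 Fz 3.6 M [ 1.06 -0.45 -0.05] t 18.20
16 [0.0, -3.6, 7.8] barz 145.1
14 [0.0, -5.7, 15.5] barz 137.4
12 [0.1, -7.5, 23.3] barz 129.6
10 [0.1, -9.1, 31.1] barz 121.8
9 [0.1, -9.8, 35.0] barz 117.8
8 [0.1, -10.4, 39.0] barz 113.9
```

View pics/c17.png

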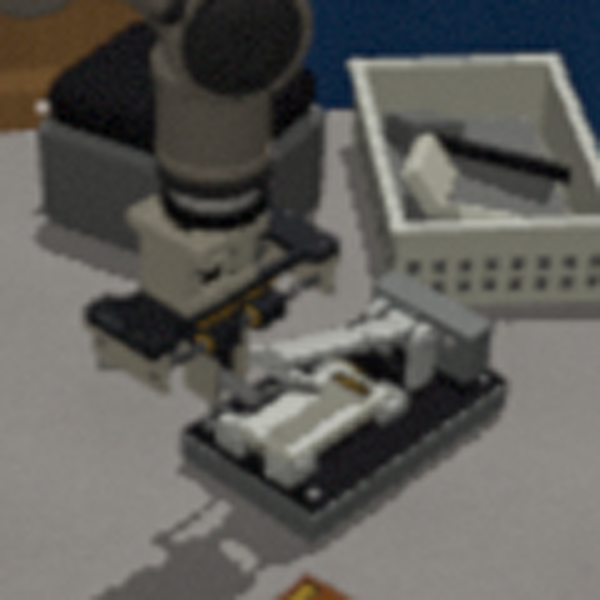

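carry_out:
  motion:
    - [1,0,-3,7.8,0]
    - [1,0,-5,15.5,0]
    - [1,0,-7,23.3,0]
    - [1,0,-8.5,31,0]
    - [1,0,-9.8,39,0]
    - [1,0,-9.8,39,0]

```text
time: 19.0
tool_pos: [482.1, 159.3, 96.3]
tcp_rot: [3.135, 0.002, 2.216]
contact_force: [0.7, 4.4, 5.7]
grip_width: 13.2
```

```bash
python3 - <<'E'
from arc import *
arc([7,6,5,4,3,2])
b=cap('side','side12');a=cap('top','top12')
k=lambda c,x0,y0,x1,y1:cv2.resize(c['color'][y0:y1,x0:x1,::-1],(400,400),interpolation=cv2.INTER_CUBIC)
cv2.imwrite('pics/c18.png',cv2.hconcat([k(a,200,140,280,220),k(b,290,140,360,210)]))
E
```

```text
nest x -120.2 y -0.3 barz 114.5 theta(x) 10.4 theta(z) 8.2 w 13.2 rot [1.7963e+02 1.4000e-01 1.2695e+02] Fx 3.2 Fy 3.1 Fz 5.7 M [ 0.86 -0.19  0.04] t 19.00
7 [0.0, -2.1, 4.6] barz 109.9
6 [0.0, -2.6, 8.6] barz 105.9
5 [0.0, -3.0, 12.6] barz 102.0
4 [0.0, -3.3, 16.5] barz 98.0
3 [0.0, -3.6, 20.5] barz 94.0
2 [0.1, -3.8, 24.5] barz 90.0
```

View pics/c18.png

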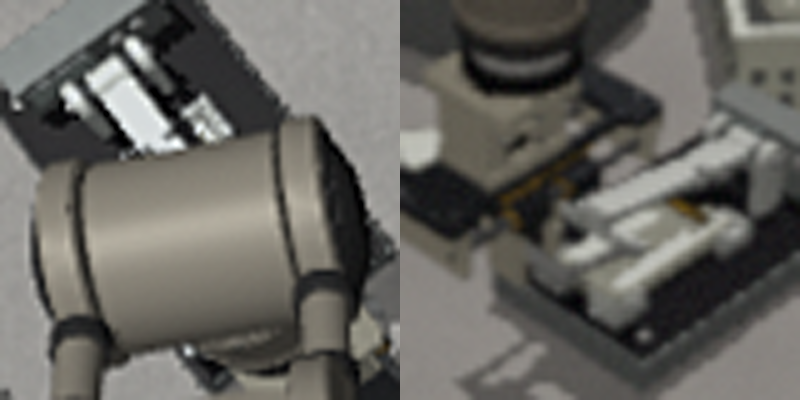

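```bash
cat > slope.py <<'E'
from arc import *
def cloud(f):
    c=load(f); v,u=np.mgrid[0:400,0:640]; d=c['depth']; Ki=np.linalg.inv(c['K']); M=np.linalg.inv(c['camera_from_world'])
    P=(Ki@np.stack([u,v,np.ones_like(u)]).reshape(3,-1)*d.ravel()).T@M[:3,:3].T+M[:3,3]
    L=np.c_[(P[:,:2]-n)@ex,(P[:,:2]-n)@ey,P[:,2]]; return L[(d.ravel()>0)]
def slope(f):
    L=cloud(f)
    s=L[(abs(L[:,1])<10)&(L[:,0]>-40)&(L[:,0]<90)&(L[:,2]>72)&(L[:,2]<125)]
    if len(s)<6: print(f,'few',len(s)); return
    for _ in range(4):
        q=np.polyfit(s[:,0],s[:,2],1); r=s[:,2]-np.polyval(q,s[:,0]); s=s[abs(r)<max(2.5,2*r.std())]
    print(f,'n',len(s),'x',s[:,0].min().round(),s[:,0].max().round(),'slope deg %.2f'%-np.degrees(np.arctan(q[0])),'std %.2f'%r.std(),'z at x=105 %.1f'%np.polyval(q,105), 'z at -20 %.1f'%np.polyval(q,-20))
E
python3 -c "
from slope import *
slope('side12');slope('top12');slope('side11')"
```

```text
side12 n 86 x -40.0 89.0 slope deg 8.02 std 1.84 z at x=105 89.2 z at -20 106.9
top12 n 84 x 37.0 90.0 slope deg 10.38 std 1.57 z at x=105 84.7 z at -20 107.6
side11 n 61 x -29.0 89.0 slope deg 16.95 std 2.96 z at x=105 88.8 z at -20 126.8
```

carry_out:
  motion:
    - [1,0,-1,4.6,0]
    - [1,0,-1.5,8.6,0]
    - [1,0,-2,12.6,0]
    - [1,0,-2.3,16.5,0]
    - [1,0,-2.6,20.5,0]
    - [1,0,-2.8,22.5,0]
    - [1,0,-2.8,22.5,0]

```text
time: 19.98
tool_pos: [480.5, 158.0, 74.8]
tcp_rot: [3.135, 0.003, 2.216]
contact_force: [-0.7, 3.4, 5.5]
grip_width: 13.1
```

```bash
python3 - <<'E'
from slope import *
cap('side','side13');arc([1,0.5,0,-.25,-.5]);slope('side13')
E
```

```text
nest x -122.3 y -0.4 barz 93.0 theta(x) 7.0 theta(z) 2.7 w 12.8 rot [1.7961e+02 1.5000e-01 1.2697e+02] Fx 1.3 Fy 2.6 Fz 4.5 M [ 0.64 -0.16 -0.04] t 20.02
1 [0.0, -1.7, 7.0] barz 86.0
0.5 [0.0, -1.8, 9.0] barz 84.0
0 [0.0, -1.8, 11.0] barz 82.0
-0.25 [0.0, -1.8, 12.0] barz 81.0
-0.5 [0.0, -1.8, 13.0] barz 80.0
side13 n 87 x -36.0 89.0 slope deg 2.92 std 1.65 z at x=105 88.6 z at -20 95.0
```

carry_out:
  motion:
    - [1,0,-0.5,2,0]
    - [1,0,-0.5,4,0]
    - [1,0,-0.5,6,0]
    - [1,0,-0.5,7,0]
    - [1,0,-0.5,7,0]

```text
time: 20.65
tool_pos: [480.3, 157.8, 68.2]
tcp_rot: [3.136, 0.002, 2.216]
contact_force: [-1.5, 2.0, 4.2]
grip_width: 13.1
```

```bash
python3 - <<'E'
from slope import *
cap('side','side14');arc([0,-.5,-.75]);slope('side14')
E
```

```text
nest x -122.6 y -0.4 barz 86.4 theta(x) 6.4 theta(z) 1.1 w 13.1 rot [1.7965e+02 1.3000e-01 1.2698e+02] Fx 0.4 Fy 2.8 Fz 5.0 M [ 0.49 -0.08 -0.01] t 20.70
0 [0.0, -1.5, 4.4] barz 82.0
-0.5 [0.0, -1.5, 6.4] barz 80.0
-0.75 [0.0, -1.5, 7.4] barz 79.0
side14 n 101 x -38.0 90.0 slope deg 0.88 std 2.26 z at x=105 88.8 z at -20 90.7
```

```bash
python3 - <<'E'
from slope import *
b=load('side14');a=cap('top','top14')
k=lambda c,x0,y0,x1,y1:cv2.resize(c['color'][y0:y1,x0:x1,::-1],(400,400),interpolation=cv2.INTER_CUBIC)
cv2.imwrite('pics/c19.png',cv2.hconcat([k(a,190,140,290,240),k(b,300,150,350,200)]))
L=cloud('side14')
s=L[(L[:,0]>-70)&(L[:,0]<-30)&(L[:,1]>35)&(L[:,1]<75)&(L[:,2]>45)]
for r in s[np.argsort(-s[:,2])][:25]: print(r.round())
E
```

```text
[-45.  36.  54.]
```

View pics/c19.png

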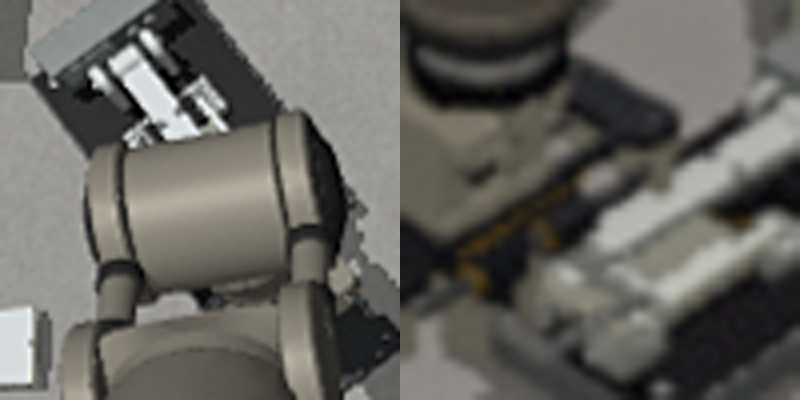

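carry_out:
  motion:
    - [1,0,0,1.5,0]
    - [1,0,0,3,0]
    - [1,0,0,4.4,0]
    - [1,0,0,4.4,0]

```text
time: 21.25
tool_pos: [480.2, 157.9, 63.8]
tcp_rot: [3.136, 0.002, 2.216]
contact_force: [-1.4, 2.2, 3.4]
grip_width: 13.1
```

```bash
python3 - <<'E'
from slope import *
cap('side','side15');arc([0,-.5,-.75]);slope('side15')
E
```

```text
nest x -122.6 y -0.3 barz 82.0 theta(x) 6.3 theta(z) 0.0 w 12.8 rot [1.7968e+02 1.2000e-01 1.2699e+02] Fx 1.0 Fy 2.0 Fz 3.1 M [0.47 0.03 0.  ] t 21.30
0 [-0.0, -1.4, 0.0] barz 82.0
-0.5 [0.0, -1.4, 2.0] barz 80.0
-0.75 [0.0, -1.4, 3.0] barz 79.0
side15 n 97 x -39.0 90.0 slope deg 0.70 std 2.25 z at x=105 87.7 z at -20 89.2
```

```bash
python3 - <<'E'
from slope import *
for f in('side13','side14','side15'):
    L=cloud(f)
    s=L[(L[:,0]>-140)&(L[:,0]<-60)&(L[:,1]>-50)&(L[:,1]<-22)&(L[:,2]>55)&(L[:,2]<112)]
    print(f,len(s)); print(s[np.argsort(s[:,0])].round(0)[:40].tolist())
b=load('side15')
im=cv2.resize(b['color'][150:210,290:350,::-1],(600,600),interpolation=cv2.INTER_CUBIC)
W=lambda p,z:np.r_[n+ex*p[0]+ey*p[1],z]
for yy in(-34,0,34):
    u=(proj(b,W((-124,yy),82))-[290,150]+.5)*10; cv2.circle(im,(int(u[0]),int(u[1])),3,(0,0,255),-1)
for p,z in(((-52,55),90),((-52,55),100)):
    u=(proj(b,W(p,z))-[290,150]+.5)*10; cv2.circle(im,(int(u[0]),int(u[1])),3,(0,255,0),-1)
cv2.imwrite('pics/c20.png',im)
E
```

```text
side13 55
[[-130.0, -37.0, 101.0], [-130.0, -36.0, 96.0], [-130.0, -26.0, 99.0], [-129.0, -25.0, 103.0], [-128.0, -41.0, 93.0], [-128.0, -25.0, 93.0], [-128.0, -45.0, 95.0], [-128.0, -29.0, 95.0], [-127.0, -29.0, 100.0], [-126.0, -44.0, 98.0], [-126.0, -38.0, 104.0], [-126.0, -38.0, 95.0], [-126.0, -33.0, 101.0], [-126.0, -27.0, 102.0], [-125.0, -42.0, 101.0], [-125.0, -37.0, 98.0], [-122.0, -29.0, 102.0], [-122.0, -23.0, 103.0], [-122.0, -39.0, 102.0], [-121.0, -44.0, 100.0], [-121.0, -43.0, 95.0], [-120.0, -42.0, 88.0], [-119.0, -31.0, 100.0], [-117.0, -39.0, 99.0], [-115.0, -43.0, 101.0], [-111.0, -34.0, 98.0], [-111.0, -44.0, 99.0], [-108.0, -36.0, 97.0], [-105.0, -38.0, 101.0], [-104.0, -38.0, 96.0], [-103.0, -41.0, 97.0], [-100.0, -38.0, 98.0], [-95.0, -39.0, 96.0], [-94.0, -38.0, 90.0], [-92.0, -41.0, 96.0], [-90.0, -34.0, 95.0], [-88.0, -38.0, 97.0], [-85.0, -40.0, 96.0], [-85.0, -40.0, 91.0], [-81.0, -36.0, 96.0]]
side14 55
[[-135.0, -41.0, 97.0], [-131.0, -22.0, 93.0], [-131.0, -43.0, 95.0], [-130.0, -42.0, 89.0], [-129.0, -26.0, 89.0], [-129.0, -26.0, 99.0], [-129.0, -46.0
[... 981 characters left out ...]
27.0, -29.0, 80.0], [-127.0, -34.0, 92.0], [-125.0, -43.0, 82.0], [-125.0, -43.0, 87.0], [-125.0, -37.0, 88.0], [-125.0, -42.0, 91.0], [-124.0, -25.0, 90.0], [-122.0, -35.0, 90.0], [-120.0, -27.0, 89.0], [-119.0, -37.0, 90.0], [-119.0, -42.0, 78.0], [-119.0, -42.0, 83.0], [-118.0, -41.0, 87.0], [-116.0, -29.0, 88.0], [-116.0, -38.0, 88.0], [-110.0, -38.0, 85.0], [-110.0, -33.0, 86.0], [-107.0, -36.0, 87.0], [-107.0, -40.0, 84.0], [-102.0, -36.0, 84.0], [-100.0, -34.0, 86.0], [-100.0, -39.0, 89.0], [-99.0, -38.0, 83.0], [-94.0, -38.0, 85.0], [-90.0, -35.0, 86.0], [-89.0, -39.0, 83.0], [-89.0, -39.0, 88.0], [-83.0, -39.0, 84.0], [-82.0, -42.0, 85.0], [-81.0, -36.0, 86.0], [-77.0, -39.0, 86.0]]
```

View pics/c20.png

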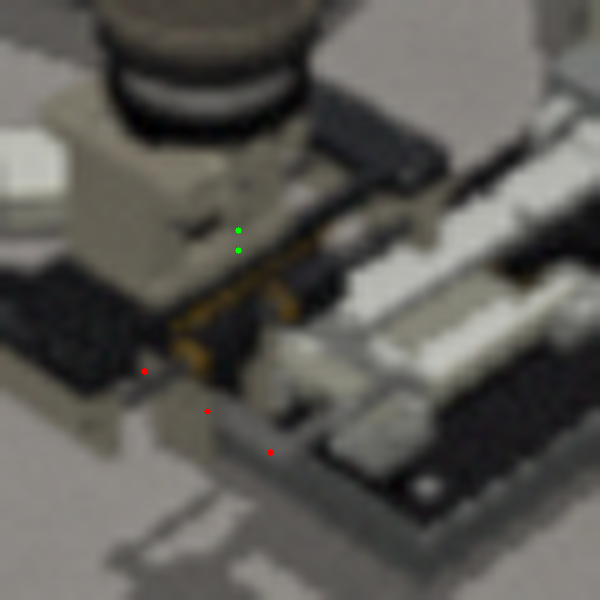

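carry_out:
  motion:
    - [1,0,0,0.8,0]
    - [1,0,0,1.5,0]
    - [1,0,0,1.5,0]

```text
time: 21.68
tool_pos: [480.2, 157.9, 62.8]
tcp_rot: [3.136, 0.002, 2.216]
contact_force: [-2.8, 1.4, 7.4]
grip_width: 13.2
```

carry_out:
  motion:
    - [1,0,0,0.6,0]
    - [1,0,0,1.2,0]
    - [1,0,0,1.2,0]

```text
time: 22.05
tool_pos: [480.2, 157.9, 62.1]
tcp_rot: [3.136, 0.002, 2.216]
contact_force: [-1.6, 2.4, 7.5]
grip_width: 12.8
```

```bash
cat > bar.py <<'E'
from slope import *
def bar(f):
    L=cloud(f); s=L[(L[:,0]>-127)&(L[:,0]<-121)&(abs(L[:,1])>22)&(abs(L[:,1])<45)&(L[:,2]>55)&(L[:,2]<112)]
    r=L[(L[:,0]>-112)&(L[:,0]<-75)&(L[:,1]>-45)&(L[:,1]<-32)&(L[:,2]>60)&(L[:,2]<112)]
    print(f,'bar top z 80pct %.1f n %d'%(np.percentile(s[:,2],80),len(s)),'rods z med %.1f'%np.median(r[:,2]))
E
python3 - <<'E'
from bar import *
cap('side','side16');arc([0,-.5,-.75,-1]);slope('side16')
for f in('side13','side14','side15','side16'):bar(f)
E
```

```text
nest x -122.6 y -0.3 barz 80.2 theta(x) 6.4 theta(z) -0.4 w 12.9 rot [1.7966e+02 1.4000e-01 1.2700e+02] Fx -0.6 Fy 3.6 Fz 6.9 M [0.45 0.28 0.01] t 22.10
0 [-0.0, -1.4, -1.8] barz 82.0
-0.5 [0.0, -1.4, 0.2] barz 80.0
-0.75 [0.0, -1.4, 1.2] barz 79.0
-1 [0.0, -1.4, 2.2] barz 78.0
side16 n 95 x -38.0 90.0 slope deg -0.43 std 2.39 z at x=105 88.6 z at -20 87.7
side13 bar top z 80pct 102.3 n 11 rods z med 96.0
side14 bar top z 80pct 96.7 n 8 rods z med 90.2
side15 bar top z 80pct 90.9 n 8 rods z med 85.4
side16 bar top z 80pct 90.2 n 10 rods z med 85.0
```

carry_out:
  motion:
    - [1,0,0,1,0]
    - [1,0,0,2,0]
    - [1,0,0,2,0]

```text
time: 22.48
tool_pos: [480.2, 157.9, 60.5]
tcp_rot: [3.135, 0.003, 2.217]
contact_force: [-3.2, 2.6, 7.5]
grip_width: 13.0
```

```bash
python3 - <<'E'
from bar import *
cap('side','side17');arc([0,-.5,-.75,-1]);slope('side17');bar('side17')
E
```

```text
nest x -122.6 y -0.3 barz 78.8 theta(x) 6.4 theta(z) -0.8 w 12.9 rot [1.7965e+02 1.5000e-01 1.2700e+02] Fx -0.3 Fy 3.4 Fz 8.0 M [ 0.38  0.28 -0.  ] t 22.52
0 [-0.0, -1.4, -3.2] barz 82.0
-0.5 [-0.0, -1.4, -1.2] barz 80.0
-0.75 [-0.0, -1.4, -0.2] barz 79.0
-1 [0.0, -1.4, 0.8] barz 78.0
side17 n 89 x -38.0 90.0 slope deg -0.53 std 1.53 z at x=105 88.2 z at -20 87.1
side17 bar top z 80pct 89.3 n 11 rods z med 83.1
```

carry_out:
  motion:
    - [1,0,0,-1,0]
    - [1,0,0,-2,0]
    - [1,0,0,-3,0]
    - [1,0,0,-3,0]

```text
time: 23.02
tool_pos: [480.2, 157.9, 63.6]
tcp_rot: [3.135, 0.003, 2.217]
contact_force: [-0.8, 2.0, 2.9]
grip_width: 13.2
```

```bash
python3 - <<'E'
from bar import *
cap('side','side18');arc([0]);slope('side18');bar('side18')
E
```

```text
nest x -122.6 y -0.3 barz 81.8 theta(x) 6.3 theta(z) -0.1 w 13.2 rot [1.7965e+02 1.4000e-01 1.2699e+02] Fx 0.8 Fy 2.2 Fz 3.9 M [0.46 0.1  0.02] t 23.07
0 [-0.0, -1.4, -0.2] barz 82.0
side18 n 97 x -37.0 89.0 slope deg 0.47 std 2.15 z at x=105 88.0 z at -20 89.0
side18 bar top z 80pct 91.6 n 9 rods z med 85.5
```

carry_out:
  motion:
    - [1,0,0,-0.7,0]
    - [1,0,0,-1.5,0]
    - [1,0,0,-1.5,0]

```text
time: 23.45
tool_pos: [480.1, 157.9, 64.5]
tcp_rot: [3.136, 0.002, 2.216]
contact_force: [1.8, 3.2, -8.0]
grip_width: 12.9
```

carry_out:
  motion:
    - [1,0,0,-0.7,0]
    - [1,0,0,-1.5,0]
    - [1,0,0,-1.5,0]

```text
time: 23.82
tool_pos: [480.0, 157.9, 65.0]
tcp_rot: [3.136, 0.002, 2.216]
contact_force: [5.7, 4.1, -15.9]
grip_width: 12.8
```

```bash
python3 - <<'E'
from bar import *
cap('side','side19');arc([0]);slope('side19');bar('side19')
E
```

```text
nest x -122.6 y -0.2 barz 83.2 theta(x) 6.2 theta(z) 0.3 w 12.8 rot [1.7970e+02 1.1000e-01 1.2698e+02] Fx 6.0 Fy 0.5 Fz -14.9 M [ 0.74 -0.9  -0.04] t 23.88
0 [0.0, -1.4, 1.2] barz 82.0
side19 n 95 x -40.0 90.0 slope deg 0.12 std 1.86 z at x=105 88.8 z at -20 89.1
side19 bar top z 80pct 91.6 n 9 rods z med 87.8
```

Pulling up a little meets 15 N of downward resistance, so the catch holds. I go back to the unloaded height and release.

carry_out:
  motion:
    - [1,0,0,1.2,0]
    - [1,0,0,1.5,0]
    - [1,0,0,1.5,0]

```text
time: 24.25
tool_pos: [480.1, 157.9, 63.9]
tcp_rot: [3.136, 0.002, 2.216]
contact_force: [-0.2, 2.3, -0.1]
grip_width: 13.2
```

carry_out:
  motion:
    - [0.8,0,0,0,0]
    - [0.65,0,0,0,0]
    - [0.5,0,0,0,0]
    - [0.5,0,0,0,0]
    - [0.5,0,0,0,0]

```text
time: 24.88
tool_pos: [480.1, 157.8, 63.9]
tcp_rot: [3.136, 0.002, 2.216]
contact_force: [0.2, -0.5, 0.7]
grip_width: 45.3
```

```bash
python3 - <<'E'
from bar import *
cap('side','side20');arc([0]);slope('side20');bar('side20')
E
```

```text
nest x -122.6 y -0.3 barz 82.1 theta(x) 6.2 theta(z) 0.0 w 46.0 rot [1.7969e+02 1.2000e-01 1.2699e+02] Fx 0.0 Fy 0.7 Fz -0.1 M [-0.01  0.   -0.02] t 24.93
0 [-0.0, -1.4, 0.1] barz 82.0
side20 n 89 x -39.0 88.0 slope deg 0.02 std 2.09 z at x=105 88.5 z at -20 88.6
side20 bar top z 80pct 91.4 n 10 rods z med 85.4
```

The arm stays level with the fingers open and no force on the tool. Withdrawing straight up, then back and to the right so the cameras see everything.

carry_out:
  motion:
    - [0.5,0,0,-15,0]
    - [0.5,0,0,-40,0]
    - [0.5,0,0,-75,0]
    - [0.5,0,0,-120,0]
    - [0.5,-40,0,-160,0]
    - [0.5,-95,0,-180,0]
    - [0.5,-150,0,-180,0]
    - [0.5,-205,0,-180,0]
    - [0.5,-260,0,-180,0]
    - [0.5,-260,0,-180,0]

```text
time: 26.18
tool_pos: [636.6, -53.5, 244.2]
tcp_rot: [3.137, 0.003, 2.212]
contact_force: [-0.1, 0.7, 0.3]
grip_width: 45.6
```

```bash
python3 - <<'E'
from bar import *
b=cap('side','side21');a=cap('top','top21');arc([]);slope('side21');slope('top21');bar('side21')
k=lambda c,x0,y0,x1,y1:cv2.resize(c['color'][y0:y1,x0:x1,::-1],(400,400),interpolation=cv2.INTER_CUBIC)
cv2.imwrite('pics/c21.png',cv2.vconcat([cv2.hconcat([k(a,190,135,290,235),k(b,290,130,380,220)])]))
cv2.imwrite('pics/c22.png',a['color'][:,:,::-1])
E
```

```text
nest x -124.0 y -259.7 barz 262.9 theta(x) 0.0 theta(z) 52.2 w 45.9 rot [1.7969e+02 8.0000e-02 1.2694e+02] Fx 0.7 Fy -0.1 Fz -0.4 M [0.04 0.01 0.07] t 26.27
side21 n 86 x -39.0 89.0 slope deg -0.27 std 1.71 z at x=105 89.2 z at -20 88.6
top21 n 232 x -40.0 90.0 slope deg 0.13 std 1.64 z at x=105 86.3 z at -20 86.6
side21 bar top z 80pct 91.7 n 17 rods z med 86.2
```

View pics/c21.png

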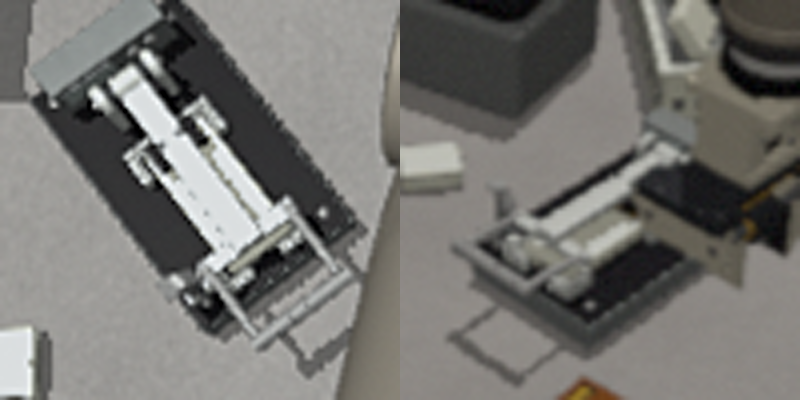

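View pics/c22.png

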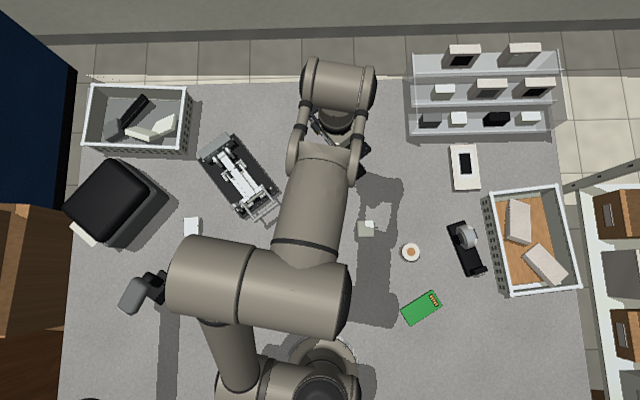

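The top view shows the probe arm level, with the bail at (265,205) and the pack lying between the locators under it. The charger, label roll, boxed bank and green look-alike are where they were. The hand is well clear, so I hand in.

```bash
python3 -c "
from plant import bot
print(bot.close_job())"
```

```text
the job is handed in; nothing more can be done
None
```

The power bank is tested and handed in: it lies in the nest, contacts upward at the hinge end, with the probe arm latched on it and the gripper clear. The clock read about 26 s of the 67 s allowed.

- **Placing:** I gripped the white pack across its width and lowered it until support was felt at the expected height, then let go. Afterwards it read level at z ≈ 58–60 mm, with the contacts at nest x ≈ 46.5 mm, y ≈ 2 mm; the nominal point is 45 mm, 0.
- **Latching:** I held the bail bar and swung the arm down its arc to about 2–3 mm below the latched height, feeling at most about 8 N. A small upward pull then met about 15 N, so the catch was holding.
- **Last pictures:** after release the arm stayed level (slope −0.3° to 0.1°) with no force on the tool. The bar read a mean height 1–3 mm above nominal, which is within the depth noise seen elsewhere.
- **Not confirmed:** the rise to 10 N at the catch never showed clearly (I saw 3–8 N), so the latch rests on the pull test and the level arm. The pins' travel was not measured, only inferred from the handle height.
- **Other goods:** the charger, label roll, boxed bank, green look-alike and earbud case looked unmoved. The robot hid the fan, the black bank and the brown and turquoise look-alikes in the last top view, so I could not check those.

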